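# Clamp the caps of a pressure manifold and log it

### The arm

A 6-joint arm with a two-finger parallel gripper is mounted at the origin on a cart in front of the work surface, level with it; the furniture and walls round the work are solid. World frame = base frame: x ahead of the robot, y to its left, z up, the work surface at z = 0. Lengths are in m, angles in rad, forces in N, time in s.
With the tool pointing down it reaches from about 0.35 to 0.875 m from the base axis. Payload 4.2 kg.
Tool frame: the origin (TCP) lies midway between the tips of the shut fingers; the grasp point (between the pads) lies ctrl.grip_point_offset behind it (ctrl.grip_point_offset is the distance from the TCP to the grasp point, in m); z points along the fingers, y is the line along which they close (so a half turn about z gives the same grasp; the last joint's range is limited). The gripper opens to 87 mm and grips with 3 to 60 N. Pads are 19 mm wide; open, the fingers measure 117 mm over their backs; the gripper's body (75 mm by 190 mm) begins 51 mm behind the grasp point.
Start: joints at [1.585, 0.385, 0.008, 0, -1.194, -0.259], TCP at [0.151, 0.606, 0.223] pointing down, gripper open.
Joint ranges: [-3.14, 3.14], [-1.21, 2.06], [-1.07, 1.41], [-3.16, 2.05], [-2.99, -0.16], [-3.1, 3.1]. Speed limits (rad/s): [2.79, 2.79, 3.14, 3.14, 3.14, 3.14].

### API

Orientations are given as a 3x3 rotation matrix whose columns are the frame's x, y, z axes.
In Python, from workcell import state, imaging, ticket, ctrl gives the robot as it stands.
- The arm moves only by the tool jog_arm, never from a script. Its argument "steps" is a list that holds one entry, the list of rows, each a list of 6 numbers: the shift along the world's x, y, z in m, then the turn, a rotation vector about the world's x, y, z in degrees. A call has 1 to 20 rows; each row is the pose to reach, as a shift and turn from the pose commanded when the call began; what a row does not reach only later rows make up. A row lasts 1/10 s, in which the tool goes at most 50 mm and 8.59 degrees, less where a joint would pass 70% of its speed; a pose out of reach is approached as far as the arm can. A call with a gripper value outside its range is refused whole. "hand" is the gripper's target within -1 to 1 (shut at 1, half-way at 0, fully open at -1), set as the call begins (left out, the last holds). The fingers move at their own pace and stop on an object; "grip_force" is the grip in N (left out, the last holds). Time passes only in rows, so rows that repeat a pose let the fingers close. It gives the time, the measured TCP pose, the force, the opening and the grip force at its end, in the units of the state.
- state(): the state, without advancing time (a new reading comes with each control period).
- imaging.grab_frame(name): name is "side" or "top" or "wrist"; returns the picture (480x640x3 uint8, red, green, blue); there is no depth.
- imaging.camera_params(name): a dict with "vfov" (degrees; the focal length in pixels is half the picture's height over the tangent of half this angle, whatever the lens; pixels are square), "cx", "cy" (the principal point, pixels), "pose" (4x4, takes a point from camera to world coordinates). Camera axes: x right, y down, z forward; pixel columns grow to the right and rows downward; lengths in m; the calibration is good to about 2 mm. The wrist camera is an equidistant fisheye: a pixel r from the principal point sees the ray r / f radians off the axis. A picture is of the moment at which its call begins: read the wrist's pose just before it. camera_params takes no time and is no camera call; for the wrist camera it gives the pose at the moment of the call.
- ticket.finish_job(): hands the job in; it is judged then, once.
The state is a dict: "time": time; "qpos": joint angles; "joint_vel": joint speeds; "joint_efforts": joint torques, N m; "tool_pos": TCP position; "ee_rot": TCP orientation; "contact_force": force on the tool from outside, world axes, zero at the start; "wrist_torque": the same for the moment, N m; "grip_width": finger opening in m; "grasp_force": force on a finger pad.
Only numpy, scipy, OpenCV 4.12 (cv2) and the standard library are available. Lean on these libraries where they do the work, as an engineer would, in place of code of your own. Each camera call takes 0.05 s, during which the arm holds its last target. There are 200 camera calls.

### The job

First shut off the manifold's blue pressure reservoir: turn the red handwheel clockwise (seen from above) until it stops. Then fit every clamp that waits in the rack, each on a blue-capped outlet of its own (any outlet; with only two clamps one outlet stays without): slide the band squarely over the cap, orange key upright, right back against the black shoulder, and turn the key clockwise until the band is snug and the screw stops. Last, log the job: hold the scanner still for a second in front of the square code on the manifold's plate, its window facing the code squarely from 5 to 14 cm away, lay it back flat in the middle of its charging pad, and leave everything else on the desk where it is.

Things in the scene. Friction and masses are not known exactly. Their poses are not given: they have to be found in the camera images.
- outlet_1 (a point): where a band's centre belongs on the left outlet of the fixed manifold, on the outlet's axis, 29 mm over the desk and 21 mm over the base plate (410 x 175 x 8 mm). Axes of the manifold: x into it (the way a band slides on), y along it to the left, z up. The outlets point level to -x, towards the robot. The header bar behind starts at x = +34 mm, its top is 52 mm over the desk; a blue reservoir lies behind it
- outlet_2 (a point): the same for the middle outlet, 90 mm to the right. All outlets are alike: a brass hose barb in a push-on blue cap, 31.6 mm in diameter; the cap's black shoulder (39 mm, stops the band) begins 7 mm behind this point (+x); in front (-x) the cap is straight for 16 mm, then tapers to a 19 mm nose that ends 26 mm in front of this point
- outlet_3 (a point): the same for the right outlet, another 90 mm to the right
- wheel_mid (a point): middle of the red handwheel of the reservoir valve, on its upright axis, half-way up the rim. The rim is round, 54 mm in outer diameter and 13 mm thick, 89 mm over the desk; free room of 15 mm under it. Grip it across the rim from above
- wheel (a joint): angle of the handwheel in rad; grows clockwise seen from above; starts open at 0.4 to 1.4, its stop (shut) is at 4.7; shut counts from 4.5. Friction 0.12 N m; stays where it is left
- label (a point): centre of the square black and white code (33 mm) on a 50 x 52 mm plate at the right end of the manifold's front, 45 mm over the desk; same axes as outlet_1, so the code faces along -x
- band_1 (a point): centre of the band of worm-drive clamp 1 (None if absent). Steel band, 36 mm inner and 40 mm outer diameter, 14 mm wide, axis along this point's x; worm housing 15 x 13 x 30 mm on its -y side. Band and housing stand on the same level, 20 mm under this point. Slide it on along its +x, so that the housing is on the right of the outlet
- band_2 (a point): centre of the band of worm-drive clamp 2 (None if absent). Steel band, 36 mm inner and 40 mm outer diameter, 14 mm wide, axis along this point's x; worm housing 15 x 13 x 30 mm on its -y side. The orange wing key stands over the housing, axis upright at y = -28 mm: a blade 22 mm wide, 9 mm thick, 26 mm high, its middle 39 mm over this point; pinch it across its 9 mm from above: it carries the clamp (70 g)
- band_3 (a point): centre of the band of worm-drive clamp 3 (None if absent). Steel band, 36 mm inner and 40 mm outer diameter, 14 mm wide, axis along this point's x; worm housing 15 x 13 x 30 mm on its -y side. At the start it stands in the rack (256 mm long, along this y), in a channel 14 mm deep, floor 5 mm over the desk; lift it out straight up. Clamps are about 85 mm apart
- key_1 (a joint): angle of clamp 1's key, rad, clockwise from above; draws the band's +y side in by 1.6 mm per rad. At 0 the blade's width lies along the band's x: blade yaw = band yaw - angle. Starts at 0 to 0.4; on a cap the band touches at about 2.75, is snug from 2.95, the screw stops at 3.3. Friction 0.045 N m: it stays where left and does not turn when the clamp is carried by it
- key_2 (a joint): angle of clamp 2's key, rad, clockwise from above; draws the band's +y side in by 1.6 mm per rad. At 0 the blade's width lies along the band's x: blade yaw = band yaw - angle. Starts at 0 to 0.4; on a cap the band touches at about 2.75, is snug from 2.95, the screw stops at 3.3. Friction 0.045 N m: it stays where left and does not turn when the clamp is carried by it
- key_3 (a joint): angle of clamp 3's key, rad, clockwise from above; draws the band's +y side in by 1.6 mm per rad. At 0 the blade's width lies along the band's x: blade yaw = band yaw - angle. Starts at 0 to 0.4; on a cap the band touches at about 2.75, is snug from 2.95, the screw stops at 3.3. Friction 0.045 N m: it stays where left and does not turn when the clamp is carried by it
- scanner_mid (a point): centre of the loose hand scanner: a grey and black box 100 mm long (x), 40 mm wide (y), 26 mm high (z), 0.12 kg, window in the +x end; lies on the charging pad. Grip it across its width from above
- window (a point): centre of the scanner's amber window: 50 mm from the scanner's centre along its +x; looks out along +x. Same axes as scanner_mid
- scanner: the same scanner; origin at the middle of its underside
- pad_mid (a point): centre of the top of the fixed black charging pad, 150 (x) x 86 (y) x 6 mm, which lies on the desk to the left of the rack
- punnet_pegs: bystander, clear punnet with a few orange pegs, 139 x 82 x 44 mm; origin at the middle of its underside; leave it alone
- stapler: bystander, small green stapler, 22 x 96 x 42 mm; origin at the middle of its underside; leave it alone
- tally_counter: bystander, grey hand tally counter, 64 x 50 x 21 mm; origin at the middle of its underside; leave it alone
- marker_black: bystander, black felt marker, 142 mm long; origin at the middle of its underside; leave it alone
- pencil_blue: bystander, blue pencil, 163 mm long; origin at the middle of its underside; leave it alone
- eraser: bystander, eraser in a green sleeve, 20 x 44 x 12 mm; origin at the middle of its underside; leave it alone

How it is judged:
By the outcome, as a careful person would: the job done as asked, in the order asked, and still so for the second after the job is handed in, with the robot touching nothing.
Of clamp_1, clamp_2, clamp_3 only 2 to 3 are there at a start; the rules pass over those that are not, and their reading is None.
At some moment in a run one of scanner may be knocked a few centimetres aside while the robot is not near it.
It also fails if it takes over 210 s, if anything falls off the work surface, if the arm or the gripper's body presses on something with over 40 N, if the wrist force passes 120 N, or if a joint passes its speed limit or range.

## Working session

There is one attempt and no reset: what is moved stays moved. The work goes in short steps, Python scripts to look and compute and a tool call to move; the robot and the scene stay as the last step left them, time stands still between calls to the robot, and variables do not carry over. Pictures are saved under pics/ and viewed, at most 14 in all, crops included, and the job is handed in when it is done.

Besides the shell and the picture viewer there is one more tool, called after "Request:" as name([rows], argument=value, ...), one row to a line, values as JSON. jog_arm: Moves the arm, as the interface text tells. Its arguments: {"type":"object","properties":{"steps":{"type":"array","items":{"type":"array","items":{"type":"array","items":{"type":"number"}}}},"hand":{"type":"number"},"grip_force":{"type":"number"}},"required":["steps"]}

```bash
ls; mkdir -p pics; python3 - <<'E'
from workcell import state, imaging, ticket, ctrl
import cv2,numpy as np
s=state();print(s['time'],s['tool_pos'],s['ee_rot'],s['grip_width'],ctrl.grip_point_offset)
for n in ["side","top","wrist"]:
    p=imaging.camera_params(n);print(n,p['vfov'],p['cx'],p['cy'],np.round(p['pose'],4).tolist())
    im=imaging.grab_frame(n);cv2.imwrite(f'pics/{n}0.png',im[:,:,::-1])
E
```

```text
pics
0.0 [0.15131837 0.60580643 0.22148356] [[ 9.70139273e-01 -2.42548145e-01 -4.35123610e-04]
 [-2.42548522e-01 -9.70137059e-01 -2.07408586e-03]
 [ 8.09361391e-05  2.11769074e-03 -9.99997754e-01]] 0.08712157675021068 0.0187
side 57.79704602973584 310.4631959253751 233.952653769983 [[0.9729, -0.1386, 0.1849, 0.3272], [-0.2304, -0.5214, 0.8216, -0.9099], [-0.0175, -0.842, -0.5392, 0.6513], [0.0, 0.0, 0.0, 1.0]]
top 42.37210016084036 328.6254888114909 236.8451864677689 [[0.2059, -0.8456, 0.4925, -0.4437], [-0.9785, -0.1719, 0.114, -0.2688], [-0.0118, -0.5053, -0.8628, 1.7837], [0.0, 0.0, 0.0, 1.0]]
wrist 65.70646984690485 311.3389633835599 230.7527715267457 [[-0.2428, -0.934, -0.2621, 0.2215], [-0.9701, 0.2345, 0.0631, 0.5884], [0.0025, 0.2696, -0.963, 0.3834], [0.0, 0.0, 0.0, 1.0]]
```

View pics/side0.png

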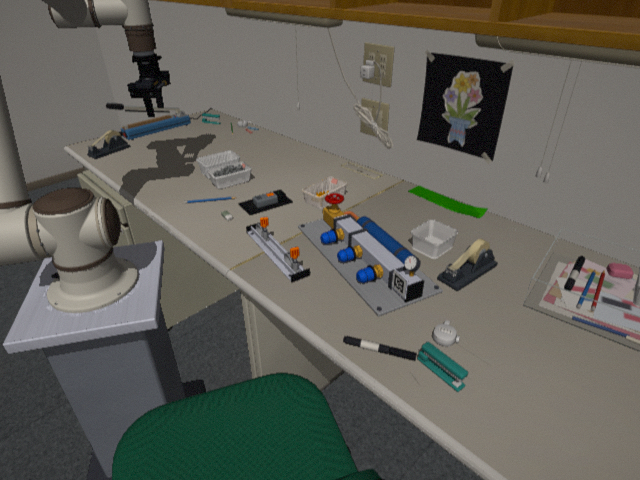

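View pics/top0.png

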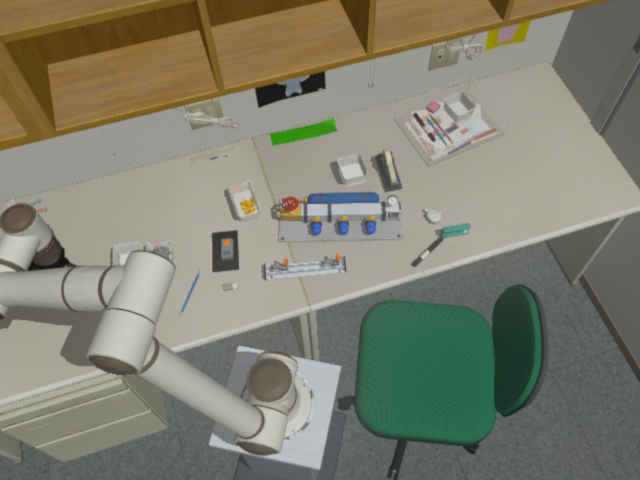

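The side view shows the wheel at (335,199), orange keys at (264,224) and (295,252), so two clamps, the code at (400,283), and the scanner at (265,199). In the top view they are at: wheel (290,203), keys (283,262) and (336,260), caps (316,228), (343,227) and (370,227), scanner (226,247).

```bash
cat > h.py <<'E'
from workcell import state, imaging, ticket, ctrl
import cv2,numpy as np
from scipy.optimize import least_squares
from scipy.spatial.transform import Rotation as R
def ray(p,n,uv):
    f=240/np.tan(np.radians(p['vfov'])/2)
    d=(np.array(uv,float)-[p['cx'],p['cy']])/f
    if n=='wrist':
        r=np.linalg.norm(d)+1e-12; v=np.r_[d/r*np.sin(r),np.cos(r)]
    else: v=np.r_[d,1]
    return p['pose'][:3,3], p['pose'][:3,:3]@(v/np.linalg.norm(v))
def proj(p,n,X):
    X=np.atleast_2d(X);c=(X-p['pose'][:3,3])@p['pose'][:3,:3]
    f=240/np.tan(np.radians(p['vfov'])/2)
    if n=='wrist':
        rr=np.linalg.norm(c[:,:2],axis=1)+1e-12;th=np.arctan2(rr,c[:,2]);q=c[:,:2]/rr[:,None]*th[:,None]
    else: q=c[:,:2]/c[:,2:]
    return q*f+[p['cx'],p['cy']]
def tri(rays):
    A=sum(np.eye(3)-np.outer(d,d) for o,d in rays);b=sum((np.eye(3)-np.outer(d,d))@o for o,d in rays)
    X=np.linalg.solve(A,b);return X,max(np.linalg.norm(np.cross(X-o,d)) for o,d in rays)
def atz(r,z): o,d=r;return o+d*(z-o[2])/d[2]
E
python3 - <<'E'
from h import *
P={n:imaging.camera_params(n) for n in('side','top')}
for k,a,b in [('wheel',(335,199),(290,203)),('keyA',(264,224),(283,260)),('keyB',(295,252),(336,258)),('scan',(265,199),(226,247)),('cap1',(327,238),(316,230)),('cap3',(364,274),(370,230)),('code',(399,283),(393,213))]:
    X,e=tri([ray(P['side'],'side',a),ray(P['top'],'top',b)]);print(k,X.round(3),round(e,4))
for k,b in [('rackL',(265,271)),('rackR',(345,266)),('padTL',(214,232)),('padTR',(238,231)),('padBL',(213,270)),('padBR',(239,270)),('baseTL',(280,238)),('baseBR',(402,238))]:
    print(k,atz(ray(P['top'],'top',b),0).round(3))
E
```

```text
wheel [0.627 0.106 0.086] 0.0006
keyA [0.427 0.083 0.054] 0.0035
keyB [ 0.473 -0.079  0.06 ] 0.0035
scan [0.456 0.285 0.02 ] 0.002
cap1 [0.577 0.01  0.027] 0.0011
cap3 [ 0.615 -0.165  0.03 ] 0.0045
code [ 0.678 -0.23   0.047] 0.0019
rackL [0.408 0.142 0.   ]
rackR [ 0.478 -0.108  0.   ]
padTL [0.516 0.348 0.   ]
padTR [0.536 0.27  0.   ]
padBL [0.378 0.309 0.   ]
padBR [0.394 0.226 0.   ]
baseTL [0.538 0.125 0.   ]
baseBR [ 0.619 -0.273  0.   ]
```

Request:
jog_arm([
  [[0.349,-0.526,0.03,0,0,25.5],[0.349,-0.526,0.03,0,0,25.5],[0.349,-0.526,0.03,0,0,25.5],[0.349,-0.526,0.03,0,0,25.5],[0.349,-0.526,0.03,0,0,25.5],[0.349,-0.526,0.03,0,0,25.5],[0.349,-0.526,0.03,0,0,25.5],[0.349,-0.526,0.03,0,0,25.5],[0.349,-0.526,0.03,0,0,25.5],[0.349,-0.526,0.03,0,0,25.5],[0.349,-0.526,0.03,0,0,25.5],[0.349,-0.526,0.03,0,0,25.5],[0.349,-0.526,0.03,0,0,25.5],[0.349,-0.526,0.03,0,0,25.5],[0.349,-0.526,0.03,0,0,25.5],[0.349,-0.526,0.03,0,0,25.5],[0.349,-0.526,0.03,0,0,25.5],[0.349,-0.526,0.03,0,0,25.5]],
])

```text
time: 1.95
tool_pos: [0.5, 0.0813, 0.2527]
ee_rot: [[0.98, 0.201, 0.0], [0.201, -0.98, 0.0], [0.0, -0.0, -1.0]]
contact_force: [-0.1, -0.7, 0.5]
grip_width: 0.0871
grasp_force: 0.0
```

```bash
cat >> h.py <<'E'
import pickle
def snap(tag,n='wrist'):
    p=imaging.camera_params(n);im=imaging.grab_frame(n)
    cv2.imwrite(f'pics/{tag}.png',im[:,:,::-1]);pickle.dump(p,open(f'pics/{tag}.pkl','wb'));return p,im
def load(tag): return pickle.load(open(f'pics/{tag}.pkl','rb'))
E
python3 - <<'E'
from h import *
snap('w1');s=state();print(s['time'],s['tool_pos'],s['qpos'],s['joint_vel'].round(3) if hasattr(s['joint_vel'],'round') else s['joint_vel'])
E
```

```text
2.0 [0.50011539 0.081182   0.25268692] [ 4.81778727e-01  1.60161868e-01 -2.26643039e-01 -3.40923989e-05
 -1.18372903e+00  1.29098396e+00] [-0.004  0.002  0.     0.003  0.     0.   ]
```

Request:
jog_arm([
  [[0.04,-0.16,0,0,0,0],[0.04,-0.16,0,0,0,0],[0.04,-0.16,0,0,0,0],[0.04,-0.16,0,0,0,0],[0.04,-0.16,0,0,0,0],[0.04,-0.16,0,0,0,0]],
])

```text
time: 2.6
tool_pos: [0.5402, -0.0791, 0.2524]
ee_rot: [[0.98, 0.199, -0.0], [0.199, -0.98, 0.0], [-0.0, -0.0, -1.0]]
contact_force: [0.3, 1.2, -0.8]
grip_width: 0.0873
grasp_force: 0.0
```

```bash
python3 - <<'E'
from h import *
snap('w2');s=state();print(s['time'],s['tool_pos'],s['qpos'])
E
```

```text
2.65 [ 0.54023544 -0.07864914  0.25256126] [ 1.52327348e-01  2.29432860e-01 -1.38277538e-01 -3.03537651e-04
 -1.20312927e+00  1.61996982e+00]
```

View pics/w1.png

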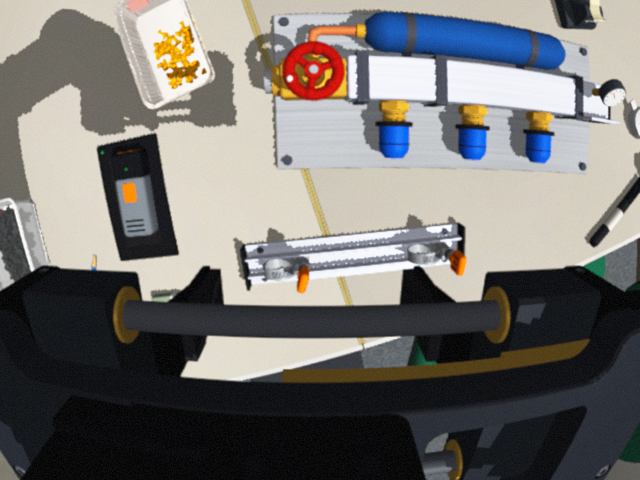

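View pics/w2.png

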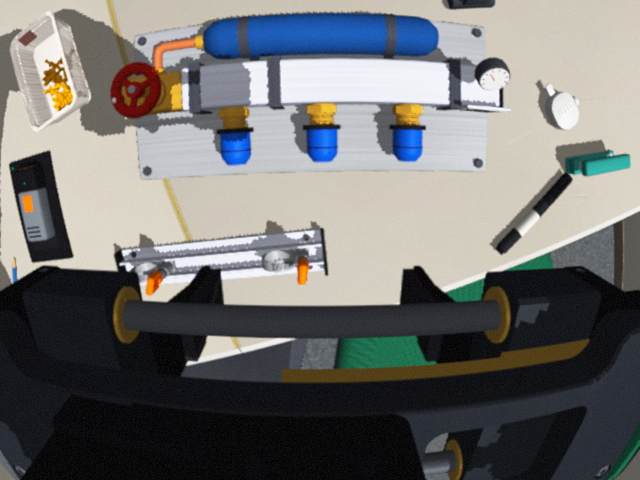

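Both wrist views show two clamps in the rack: the left slot (key at (303,279) in w1 and (154,282) in w2) and the right slot ((458,262) and (302,270)). Three blue caps, the wheel ((313,70) and (136,90)), and the scanner on its pad ((132,195) and (37,212)) are also clear. I'll fit these by colour-blob hulls.

```bash
cat >> h.py <<'E'
HSV=dict(orange=((5,170,120),(16,255,255)),red=((172,120,60),(4,255,255)),blue=((105,170,60),(122,255,255)))
def blobs(im,col,amin=40):
    h=cv2.cvtColor(im,cv2.COLOR_RGB2HSV);lo,hi=HSV[col]
    if lo[0]>hi[0]: m=cv2.inRange(h,lo,(180,)+hi[1:])|cv2.inRange(h,(0,)+lo[1:],hi)
    else: m=cv2.inRange(h,lo,hi)
    m=cv2.morphologyEx(m,cv2.MORPH_CLOSE,np.ones((3,3)))
    cs,_=cv2.findContours(m,cv2.RETR_EXTERNAL,cv2.CHAIN_APPROX_NONE)
    return [cv2.convexHull(c)[:,0].astype(float) for c in cs if cv2.contourArea(c)>amin]
def hullstat(P):
    h=cv2.convexHull(np.float32(P));m=cv2.moments(h)
    c=np.r_[m['m10'],m['m01']]/m['m00'];return np.r_[c,2*np.sqrt(abs(m['mu20']/m['m00'])),2*np.sqrt(abs(m['mu02']/m['m00'])),m['mu11']/m['m00']/10]
def near(bl,uv): 
    b=min(bl,key=lambda b:np.linalg.norm(b.mean(0)-uv)); return b
def Rz(a): return R.from_euler('z',a).as_matrix()
a=np.linspace(0,2*np.pi,40)
def ring(r,x): return np.c_[np.full(40,x),r*np.cos(a),r*np.sin(a)]
CAP=np.r_[ring(.0158,-.016),ring(.0158,.007),ring(.0095,-.026)]
KEY=np.array([[x,y,z] for x in(-.011,.011) for y in(-.0045,.0045) for z in(-.013,.013)])
WHEEL=np.r_[[[.027*np.cos(t),.027*np.sin(t),z] for t in a for z in(-.0035,.0035)],[[.0235*np.cos(t),.0235*np.sin(t),z] for t in a for z in(-.0065,.0065)]]
E
python3 - <<'E'
from h import *
ims={t:cv2.imread(f'pics/{t}.png')[:,:,::-1].copy() for t in('w1','w2')};ps={t:load(t) for t in ims}
pix=dict(w1=dict(w=(313,70),k1=(303,279),k2=(458,262),c=[(395,138),(473,142),(538,146)]),w2=dict(w=(136,90),k1=(154,282),k2=(302,270),c=[(236,148),(321,145),(407,144)]))
B={t:{c:blobs(ims[t],c) for c in HSV} for t in ims}
def obs(t,col,uv): return hullstat(near(B[t][col],uv))
def fit(col,model,key,x0,tags=('w1','w2'),w=(1,1,.3,.3,.5)):
    O={t:obs(t,col,pix[t][key]) for t in tags}
    f=lambda v:np.concatenate([w*(hullstat(proj(ps[t],'wrist',model@Rz(v[3]).T+v[:3]))-O[t]) for t in tags])
    r=least_squares(f,x0,x_scale=[.01,.01,.01,.1],diff_step=1e-3);return r.x,f(r.x)
x,r=fit('red',WHEEL,'w',[.627,.106,.086,0]);print('wheel',x.round(4),r.round(1))
for k,x0 in(('k1',[.427,.083,.06,0]),('k2',[.47,-.079,.06,0])):
    for y0 in(-.2,.3,.8):
        x,r=fit('orange',KEY,k,x0[:3]+[y0]);print(k,x.round(4),r.round(1))
O=[(t,i,obs(t,'blue',pix[t]['c'][i])) for t in ims for i in range(3)]
def f(v):
    out=[]
    for t,i,o in O:
        X=(CAP+[0,-.09*i,0])@Rz(v[3]).T+v[:3];out.append(np.array([1,1,.3,.3,0])*(hullstat(proj(ps[t],'wrist',X))-o))
    return np.concatenate(out)
r=least_squares(f,[.577,.01,.029,.2],x_scale=[.01,.01,.01,.1],diff_step=1e-3);v=r.x;print('man',v.round(4),f(v).reshape(-1,5).round(1))
# base plate corner check
for t,l in(('w1',[(277,166),(586,173)]),('w2',[(140,179),(487,170)])):
    print([atz(ray(ps[t],'wrist',q),.008).round(4)[:2] for q in l])
E
```

```text
wheel [0.6225 0.1052 0.0889 0.0014] [-0.1 -0.1  0.5  0.4 -0.1  0.1  0.1  0.6  0.3  0.1]
k1 [ 0.4214  0.0752  0.0603 -0.0363] [-0.1  0.2  0.4  1.  -0.2  0.1 -0.2  0.3  0.9 -0. ]
k1 [ 0.4214  0.0752  0.0603 -0.0314] [-0.1  0.2  0.4  1.  -0.2  0.1 -0.2  0.3  0.9 -0. ]
k1 [ 0.4214  0.0752  0.0603 -0.0321] [-0.1  0.2  0.4  1.  -0.2  0.1 -0.2  0.3  0.9 -0. ]
k2 [ 0.4734 -0.0832  0.0672  0.0157] [-0.2 -0.8  1.6  0.7  0.   0.1  0.7  0.3  1.5 -0.3]
k2 [ 0.4733 -0.0834  0.0668  0.2523] [-0.2 -0.8  1.4  0.9  0.3  0.1  0.7  0.2  1.5  0.3]
k2 [ 0.4733 -0.0834  0.0667  0.2525] [-0.2 -0.8  1.4  0.9  0.3  0.1  0.7  0.2  1.5  0.3]
man [0.587  0.0118 0.0292 0.2238] [[-0.2 -0.1  0.4  0.   0. ]
 [ 0.1  0.1  0.3  0.1  0. ]
 [-0.1 -0.1  0.3  0.2  0. ]
 [ 0.1 -0.1  0.3  0.   0. ]
 [ 0.   0.3  0.3  0.1 -0. ]
 [ 0.1 -0.1  0.3  0.1  0. ]]
[array([0.524 , 0.1249]), array([ 0.6122, -0.2721])]
[array([0.5215, 0.124 ]), array([ 0.6138, -0.2755])]
```

Request:
jog_arm([
  [[0.04,0.09,-0.03,0,0,8],[0.082,0.183,-0.06,0,0,16],[0.082,0.183,-0.1,0,0,24],[0.082,0.183,-0.1,0,0,32],[0.082,0.183,-0.1,0,0,40],[0.082,0.183,-0.1,0,0,48],[0.082,0.183,-0.1,0,0,56],[0.082,0.183,-0.1,0,0,64],[0.082,0.183,-0.1,0,0,70],[0.082,0.183,-0.1,0,0,70],[0.082,0.183,-0.1,0,0,70],[0.082,0.183,-0.1,0,0,70]],
])

```text
time: 3.85
tool_pos: [0.6222, 0.1041, 0.1527]
ee_rot: [[0.149, 0.989, 0.0], [0.989, -0.149, 0.0], [0.0, 0.0, -1.0]]
contact_force: [-0.4, -0.1, -0.7]
grip_width: 0.0869
grasp_force: 0.0
```

```bash
python3 - <<'E'
from h import *
s=state();print(s['time'],s['tool_pos'],s['qpos'],s['ee_rot'].tolist(),s['contact_force'],s['wrist_torque'])
E
```

```text
3.85 [0.62222883 0.10409306 0.15272395] [ 4.21831856e-01  4.48079905e-01 -7.45431816e-02 -2.88219119e-05
 -1.04792561e+00  2.57054450e+00] [[0.14867739565074764, 0.9888857292407844, 0.0002156998683126323], [0.9888857406399064, -0.14867742444911158, 0.0001241702165668487], [0.00015485985603445548, 0.0001948412196156809, -0.9999999690276616]] [-0.36226841 -0.08709999 -0.74860614] [-0.07445415 -0.14641348  0.00404236]
```

Request:
jog_arm([
  [[0,0.001,-0.03,0,0,0],[0,0.001,-0.055,0,0,0],[0,0.001,-0.07,0,0,0],[0,0.001,-0.08,0,0,0],[0,0.001,-0.08,0,0,0],[0,0.001,-0.08,0,0,0]],
])

```text
time: 4.45
tool_pos: [0.623, 0.1045, 0.0732]
ee_rot: [[0.148, 0.989, 0.001], [0.989, -0.148, 0.0], [0.0, 0.001, -1.0]]
contact_force: [0.1, -0.7, 0.9]
grip_width: 0.0871
grasp_force: 0.0
```

Request:
jog_arm([
  [[0,0,0,0,0,0],[0,0,0,0,0,0],[0,0,0,0,0,0],[0,0,0,0,0,0],[0,0,0,0,0,0],[0,0,0,0,0,0],[0,0,0,0,0,0],[0,0,0,0,0,0]],
], hand=1, grip_force=25)

```text
time: 5.25
tool_pos: [0.6238, 0.1042, 0.0729]
ee_rot: [[0.148, 0.989, 0.003], [0.989, -0.148, 0.0], [0.001, 0.003, -1.0]]
contact_force: [4.6, -1.7, -1.3]
grip_width: 0.0532
grasp_force: 25.0
```

Request:
jog_arm([
  [[0,0,0,0,0,-8],[0,0,0,0,0,-16],[0,0,0,0,0,-24],[0,0,0,0,0,-32],[0,0,0,0,0,-40],[0,0,0,0,0,-48],[0,0,0,0,0,-56],[0,0,0,0,0,-64],[0,0,0,0,0,-72],[0,0,0,0,0,-80],[0,0,0,0,0,-88],[0,0,0,0,0,-96],[0,0,0,0,0,-104],[0,0,0,0,0,-112],[0,0,0,0,0,-120],[0,0,0,0,0,-128],[0,0,0,0,0,-136],[0,0,0,0,0,-144],[0,0,0,0,0,-150],[0,0,0,0,0,-150]],
])

```text
time: 7.25
tool_pos: [0.6236, 0.106, 0.0729]
ee_rot: [[0.367, -0.93, 0.003], [-0.93, -0.367, 0.002], [-0.001, -0.004, -1.0]]
contact_force: [3.2, 4.8, -1.0]
grip_width: 0.0534
grasp_force: 25.0
```

```bash
python3 - <<'E'
from h import *
s=state();print(s['time'],s['tool_pos'],s['qpos'],s['contact_force'],s['wrist_torque'])
E
```

```text
7.25 [0.62363182 0.10598451 0.07287344] [ 0.42329477  0.53026543 -0.15961734 -0.0011167  -0.87702862 -0.04727047] [ 3.19578303  4.83103151 -1.02174168] [ 1.35608884 -0.8782385  -0.13646871]
```

Request:
jog_arm([
  [[0,0,0,0,0,-7],[0,0,0,0,0,-14],[0,0,0,0,0,-21],[0,0,0,0,0,-28],[0,0,0,0,0,-35],[0,0,0,0,0,-35]],
])

```text
time: 7.85
tool_pos: [0.6242, 0.106, 0.0729]
ee_rot: [[-0.233, -0.972, 0.004], [-0.972, 0.233, 0.003], [-0.004, -0.004, -1.0]]
contact_force: [4.7, 4.3, -2.5]
grip_width: 0.053
grasp_force: 25.0
```

```bash
python3 - <<'E'
from h import *
s=state();print(s['time'],s['tool_pos'],s['qpos'],s['contact_force'],s['wrist_torque'])
E
```

```text
7.85 [0.62421235 0.10601551 0.07289879] [ 4.23077315e-01  5.30514145e-01 -1.59200667e-01 -7.90952443e-04
 -8.75965156e-01 -6.57755182e-01] [ 4.70123469  4.28292939 -2.49302818] [ 1.38487618 -1.37922629 -0.0704765 ]
```

Request:
jog_arm([
  [[0,0,0,0,0,-7],[0,0,0,0,0,-14],[0,0,0,0,0,-21],[0,0,0,0,0,-28],[0,0,0,0,0,-35],[0,0,0,0,0,-35]],
])

```text
time: 8.45
tool_pos: [0.6229, 0.1042, 0.0734]
ee_rot: [[-0.747, -0.665, 0.001], [-0.665, 0.747, -0.001], [-0.0, -0.001, -1.0]]
contact_force: [1.8, -1.6, 3.9]
grip_width: 0.0533
grasp_force: 25.0
```

```bash
python3 - <<'E'
from h import *
s=state();print(s['time'],s['tool_pos'],s['qpos'],s['contact_force'],s['wrist_torque'])
E
```

```text
8.45 [0.62287464 0.1042004  0.073354  ] [ 4.22021725e-01  5.29391838e-01 -1.60637509e-01  1.16389157e-03
 -8.80098480e-01 -1.26662073e+00] [ 1.79685297 -1.63971314  3.94251407] [-0.15314005 -0.66730701 -0.10366831]
```

Request:
jog_arm([
  [[0,0,0,0,0,-7],[0,0,0,0,0,-14],[0,0,0,0,0,-21],[0,0,0,0,0,-28],[0,0,0,0,0,-28]],
])

```text
time: 8.95
tool_pos: [0.6212, 0.1045, 0.0732]
ee_rot: [[-0.972, -0.237, -0.002], [-0.237, 0.972, -0.001], [0.002, 0.0, -1.0]]
contact_force: [-2.3, 0.5, 4.5]
grip_width: 0.0535
grasp_force: 25.0
```

```bash
python3 - <<'E'
from h import *
s=state();print(s['time'],s['tool_pos'],s['qpos'],s['contact_force'],s['wrist_torque'])
E
```

```text
8.95 [0.62119444 0.10445925 0.07324641] [ 4.22861937e-01  5.28612312e-01 -1.61772078e-01 -5.80705653e-04
 -8.82705019e-01 -1.75444560e+00] [-2.3111296   0.48820102  4.47920198] [0.52308208 0.5642264  0.2034735 ]
```

Request:
jog_arm([
  [[0,0,0,0,0,-6],[0,0,0,0,0,-12],[0,0,0,0,0,-18],[0,0,0,0,0,-24],[0,0,0,0,0,-24]],
])

```text
time: 9.45
tool_pos: [0.6216, 0.1055, 0.0732]
ee_rot: [[-0.984, 0.179, -0.001], [0.179, 0.984, 0.001], [0.001, 0.001, -1.0]]
contact_force: [-3.6, 4.8, 4.9]
grip_width: 0.0536
grasp_force: 25.0
```

```bash
python3 - <<'E'
from h import *
s=state();print(s['time'],s['tool_pos'],s['ee_rot'][:2,0],s['contact_force'],s['wrist_torque'])
E
```

```text
9.45 [0.62157504 0.10554593 0.07317015] [-0.98391838  0.17861479] [-3.64564134  4.78473529  4.92613272] [1.45414808 0.61110437 0.17447791]
```

Request:
jog_arm([
  [[0,0,0,0,0,0],[0,0,0,0,0,0],[0,0,0,0,0,0],[0,0,0,0,0,0],[0,0,0.03,0,0,0],[0,0,0.07,0,0,0],[0,0,0.11,0,0,8],[0,0,0.13,0,0,16],[-0.01,-0.01,0.14,0,0,24],[-0.03,-0.02,0.14,0,0,32],[-0.05,-0.03,0.14,0,0,40],[-0.07,-0.04,0.14,0,0,48],[-0.09,-0.05,0.14,0,0,56],[-0.11,-0.06,0.14,0,0,64],[-0.13,-0.07,0.14,0,0,72],[-0.15,-0.08,0.14,0,0,80],[-0.17,-0.08,0.14,0,0,88],[-0.19,-0.08,0.14,0,0,96],[-0.21,-0.08,0.14,0,0,104],[-0.23,-0.08,0.14,0,0,112]],
], hand=-1)

```text
time: 11.45
tool_pos: [0.3914, 0.0239, 0.2124]
ee_rot: [[0.204, -0.979, -0.001], [-0.979, -0.204, -0.0], [0.0, 0.001, -1.0]]
contact_force: [-0.0, 0.3, 0.8]
grip_width: 0.0871
grasp_force: 0.0
```

Request:
jog_arm([
  [[0,0,0,0,0,8],[0,0,0,0,0,16],[0,0,0,0,0,24],[0,0,0,0,0,32],[0,0,0,0,0,40],[0,0,0,0,0,48],[0,0,0,0,0,56],[0,0,0,0,0,64],[0,0,0,0,0,72],[0,0,0,0,0,80],[0,0,0,0,0,88],[0,0,0,0,0,92],[0,0,0,0,0,92]],
])

```text
time: 12.75
tool_pos: [0.3922, 0.0241, 0.2124]
ee_rot: [[0.973, 0.233, -0.0], [0.233, -0.973, -0.0], [-0.0, 0.0, -1.0]]
contact_force: [-1.1, -0.9, 0.3]
grip_width: 0.0872
grasp_force: 0.0
```

```bash
python3 - <<'E'
from h import *
snap('w3');s=state();print(s['time'],s['tool_pos'],s['qpos'],s['ee_rot'][:2,0])
E
```

```text
12.8 [0.39222356 0.02410787 0.21247432] [ 4.80120844e-01 -1.53787808e-02 -5.26937556e-01 -7.29429026e-05
 -1.05955037e+00  1.32428159e+00] [0.97284617 0.23145243]
```

View pics/w3.png

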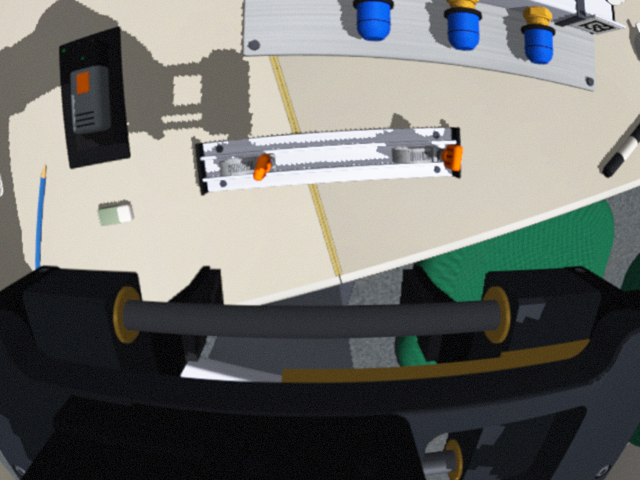

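The view shows the keys at (262,167) and (453,158), with the rack ends at about x=200 and x=461.

```bash
cat >> h.py <<'E'
def fitm(col,model,views,x0,w=(1,1,.3,.3,.6)):
    T=[]
    for tag,uv in views:
        im=cv2.imread(f'pics/{tag}.png')[:,:,::-1].copy();T.append((load(tag),hullstat(near(blobs(im,col),uv))))
    f=lambda v:np.concatenate([w*(hullstat(proj(p,'wrist',model@Rz(v[3]).T+v[:3]))-o) for p,o in T])
    r=least_squares(f,x0,x_scale=[.01,.01,.01,.1],diff_step=1e-3);return r.x,f(r.x)
E
python3 - <<'E'
from h import *
p=load('w3')
for n,vs,x0 in(('k1',[('w1',(303,279)),('w2',(154,282)),('w3',(262,167))],[.42,.075,.062]),('k2',[('w1',(458,262)),('w2',(302,270)),('w3',(453,158))],[.473,-.083,.065])):
    for y0 in(-.1,.25):
        x,r=fitm('orange',KEY,vs,x0+[y0]);print(n,x.round(4),r.round(1))
for q in[(197,143),(203,193),(461,176),(460,128)]: print(atz(ray(p,'wrist',q),.019)[:2].round(4))
im=cv2.imread('pics/w3.png');c=im[110:210,180:480];cv2.imwrite('pics/w3c.png',cv2.resize(c,None,fx=2.6,fy=2.6,interpolation=cv2.INTER_CUBIC))
E
```

```text
k1 [0.4223 0.0748 0.0616 0.0021] [ 0.5 -0.   0.4  1.1 -0.1  0.  -0.3  0.3  0.9  0.1 -0.4  0.2  0.2  1.2
 -0.2]
k1 [0.4223 0.0748 0.0615 0.1158] [ 0.4 -0.   0.1  1.2  0.2 -0.  -0.3  0.3  0.9  0.3 -0.4  0.2  0.1  1.2
  0.2]
k2 [ 0.4724 -0.0845  0.0657  0.2037] [ 0.1 -0.2  1.4  0.9  0.3  1.   1.3  0.1  1.6  0.3 -0.9 -0.9  2.   0.3
  0.3]
k2 [ 0.4724 -0.0845  0.0657  0.2032] [ 0.1 -0.2  1.4  0.9  0.3  1.   1.3  0.1  1.6  0.3 -0.9 -0.9  2.   0.3
  0.3]
[0.4263 0.1474]
[0.3785 0.1321]
[ 0.457  -0.1161]
[ 0.5033 -0.1012]
```

View pics/w3c.png

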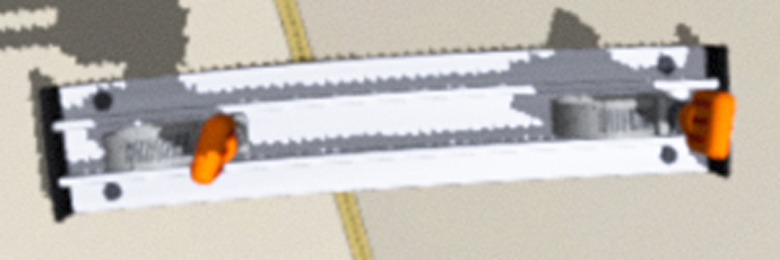

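Rack yaw is about 0.304 rad, with the k1 blade leaning a little clockwise and the k2 blade near 0.2 rad. I'll start with clamp k1 and put it on outlet 1.

Request:
jog_arm([
  [[0.03,0.051,-0.04,0,0,-4.4],[0.03,0.051,-0.08,0,0,-8.8],[0.03,0.051,-0.12,0,0,-8.8],[0.03,0.051,-0.12,0,0,-8.8],[0.03,0.051,-0.12,0,0,-8.8],[0.03,0.051,-0.12,0,0,-8.8]],
], hand=0.31)

```text
time: 13.4
tool_pos: [0.424, 0.0759, 0.0948]
ee_rot: [[0.997, 0.081, 0.004], [0.081, -0.997, 0.002], [0.004, -0.001, -1.0]]
contact_force: [0.3, -0.2, 0.4]
grip_width: 0.0469
grasp_force: 0.0
```

```bash
python3 - <<'E'
from h import *
snap('w4');s=state();print(s['time'],s['tool_pos'],s['ee_rot'][:2,0],s['grip_width'],s['qpos'])
E
```

```text
13.45 [0.42403529 0.07595867 0.0949406 ] [0.99667819 0.08129163] 0.04309087336996592 [ 5.57646196e-01  2.04739459e-01 -6.29201620e-01  7.04848071e-04
 -7.31556947e-01  1.09401424e+00]
```

View pics/w4.png

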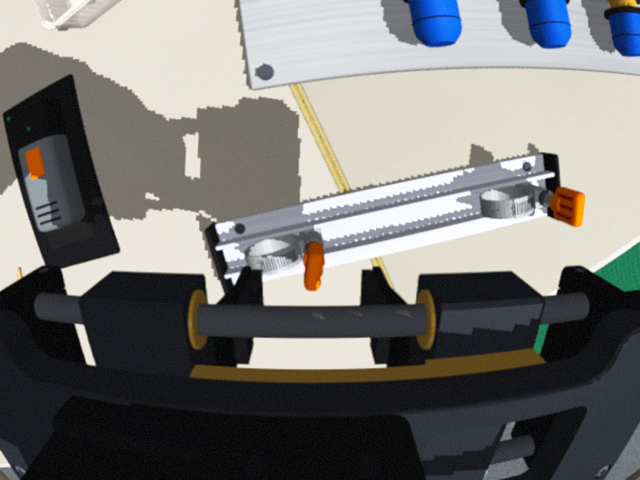

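The key at (314,265) sits upright and centred between the fingers. I'll check its x position before descending.

```bash
python3 - <<'E'
from h import *
for y0 in(0.,.15):
    x,r=fitm('orange',KEY,[('w3',(262,167)),('w4',(314,265))],[.42,.075,.062,y0]);print(x.round(4),r.round(1))
x,r=fitm('orange',KEY,[('w3',(453,158)),('w4',(568,207))],[.473,-.084,.065,.2]);print(x.round(4),r.round(1))
s=state();print(s['tool_pos'])
E
```

```text
[ 4.22e-01  7.49e-02  6.04e-02 -3.00e-04] [-0.4  0.4  0.2  1.2 -0.2  0.2 -0.3  0.1  1.5 -0.1]
[ 0.422   0.0749  0.0604 -0.0101] [-0.4  0.4  0.2  1.2 -0.2  0.2 -0.3  0.1  1.5 -0.2]
[ 0.472  -0.091   0.0528  0.0913] [ 0.   0.2  1.9  0.1  0.1 -0.  -0.2  0.8  0.8 -0.1]
[0.42403529 0.07595867 0.0949406 ]
```

Request:
jog_arm([
  [[-0.002,-0.001,-0.02,0,0,-1.5],[-0.002,-0.001,-0.04,0,0,-1.5],[-0.002,-0.001,-0.0455,0,0,-1.5],[-0.002,-0.001,-0.0455,0,0,-1.5],[-0.002,-0.001,-0.0455,0,0,-1.5]],
])

```text
time: 13.95
tool_pos: [0.4215, 0.0748, 0.0484]
ee_rot: [[0.998, 0.056, 0.003], [0.056, -0.998, 0.001], [0.003, -0.001, -1.0]]
contact_force: [0.8, -0.1, -0.2]
grip_width: 0.0304
grasp_force: 0.0
```

Request:
jog_arm([
  [[0,0,0,0,0,0],[0,0,0,0,0,0],[0,0,0,0,0,0],[0,0,0,0,0,0],[0,0,0,0,0,0],[0,0,0,0,0,0]],
], hand=1, grip_force=25)

```text
time: 14.55
tool_pos: [0.4208, 0.0746, 0.0474]
ee_rot: [[0.998, 0.056, 0.001], [0.056, -0.998, 0.0], [0.001, -0.0, -1.0]]
contact_force: [0.4, 0.6, 2.6]
grip_width: 0.0087
grasp_force: 25.0
```

```bash
python3 - <<'E'
from h import *
s=state();print(s['time'],s['tool_pos'],s['ee_rot'].round(4).tolist(),s['grip_width'],s['contact_force'],s['wrist_torque'])
E
```

```text
14.55 [0.42084912 0.07458449 0.04735275] [[0.9985, 0.0556, 0.0008], [0.0556, -0.9985, 0.0004], [0.0008, -0.0003, -1.0]] 0.008714772184522953 [0.38771336 0.63370566 2.56864108] [ 0.12870458  0.05051262 -0.06627334]
```

Request:
jog_arm([
  [[0,0,0.015,0,0,0],[0,0,0.03,0,0,0],[0,0,0.05,0,0,0],[0,0,0.05,0,0,0],[0.024,-0.02,0.05,0,0,-1],[0.048,-0.04,0.05,0,0,-2],[0.072,-0.06,0.05,0,0,-3],[0.096,-0.08,0.05,0,0,-4],[0.12,-0.1,0.05,0,0,-4.6],[0.1236,-0.1012,0.05,0,0,-4.6],[0.1236,-0.1012,0.03,0,0,-4.6],[0.1236,-0.1012,0.012,0,0,-4.6],[0.1236,-0.1012,0.0042,0,0,-4.6],[0.1236,-0.1012,0.0042,0,0,-4.6],[0.1236,-0.1012,0.0042,0,0,-4.6]],
])

```text
time: 16.05
tool_pos: [0.5441, -0.0266, 0.0514]
ee_rot: [[1.0, -0.024, 0.0], [-0.024, -1.0, -0.0], [0.0, 0.0, -1.0]]
contact_force: [0.1, -0.4, 0.3]
grip_width: 0.0085
grasp_force: 25.0
```

```bash
python3 - <<'E'
from h import *
snap('w5');snap('s5','side');s=state();print(s['time'],s['tool_pos'],s['ee_rot'].round(4).tolist(),s['grip_width'],s['contact_force'],s['wrist_torque'])
a=cv2.imread('pics/w5.png')[80:340,180:520];b=cv2.imread('pics/s5.png')[190:310,240:440]
cv2.imwrite('pics/c5.png',np.vstack([cv2.resize(a,(440,336)),cv2.resize(b,(440,264))]))
E
```

```text
16.15 [ 0.54460315 -0.02657527  0.05205938] [[0.9997, -0.0245, 0.0016], [-0.0245, -0.9997, 0.0003], [0.0016, -0.0003, -1.0]] 0.008830561385001743 [ 0.13763016 -0.56115995 -0.84865333] [-4.23009287e-05 -6.25729410e-04 -4.19211262e-02]
```

View pics/c5.png

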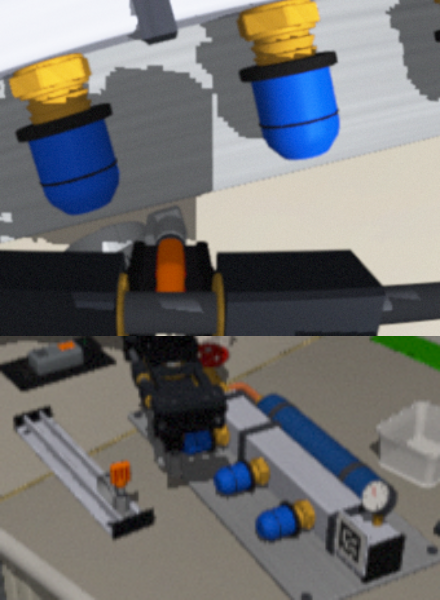

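The clamp is held, with its housing at about (165,225) in the crop, in front of the left cap. I'll slide it on.

Request:
jog_arm([
  [[0.0098,0.0022,0,0,0,0],[0.0195,0.0044,0,0,0,0],[0.0244,0.0055,0,0,0,0],[0.0293,0.0067,0,0,0,0],[0.0341,0.0078,0,0,0,0],[0.0341,0.0078,0,0,0,0]],
])

```text
time: 16.75
tool_pos: [0.5788, -0.0189, 0.0511]
ee_rot: [[1.0, -0.025, 0.0], [-0.025, -1.0, -0.0], [0.0, -0.0, -1.0]]
contact_force: [-0.2, -0.1, -0.9]
grip_width: 0.0086
grasp_force: 25.0
```

```bash
python3 - <<'E'
from h import *
s=state();print(s['time'],s['tool_pos'],s['grip_width'],s['contact_force'],s['wrist_torque'])
E
```

```text
16.75 [ 0.57884408 -0.01887749  0.05114052] 0.008623477896624316 [-0.24865487 -0.05074601 -0.908814  ] [ 0.01383969  0.03848728 -0.02792334]
```

Request:
jog_arm([
  [[0.0039,0.0009,0,0,0,0],[0.0078,0.0018,0,0,0,0],[0.0117,0.0027,0,0,0,0],[0.0146,0.0033,0,0,0,0],[0.0146,0.0033,0,0,0,0]],
])

```text
time: 17.25
tool_pos: [0.5915, -0.0161, 0.0509]
ee_rot: [[1.0, -0.025, -0.003], [-0.025, -1.0, -0.001], [-0.003, 0.001, -1.0]]
contact_force: [-3.5, -0.5, 0.6]
grip_width: 0.0091
grasp_force: 25.0
```

```bash
python3 - <<'E'
from h import *
s=state();print(s['time'],s['tool_pos'],s['ee_rot'][:,0],s['contact_force'],s['wrist_torque'])
E
```

```text
17.25 [ 0.59154327 -0.01608675  0.05090306] [ 0.99967868 -0.02512697 -0.00334157] [-3.50311661 -0.52704565  0.5612972 ] [-0.29552225  0.96691611  0.08840497]
```

Request:
jog_arm([
  [[0.0,0.0002,0,0,0,-8],[0.0001,0.0004,0,0,0,-16],[0.0001,0.0005,0,0,0,-24],[0.0002,0.0007,0,0,0,-32],[0.0003,0.0008,0,0,0,-40],[0.0004,0.001,0,0,0,-48],[0.0006,0.0011,0,0,0,-56],[0.0007,0.0013,0,0,0,-64],[0.0009,0.0015,0,0,0,-72],[0.001,0.0017,0,0,0,-80],[0.0012,0.0019,0,0,0,-88],[0.0014,0.0021,0,0,0,-96],[0.0016,0.0023,0,0,0,-104],[0.0018,0.0024,0,0,0,-112],[0.002,0.0026,0,0,0,-120],[0.0022,0.0027,0,0,0,-128],[0.0023,0.0028,0,0,0,-136],[0.0024,0.0029,0,0,0,-144],[0.0025,0.0027,0,0,0,-150],[0.0025,0.0027,0,0,0,-150]],
])

```text
time: 19.25
tool_pos: [0.5954, -0.0122, 0.0509]
ee_rot: [[-0.878, -0.478, 0.001], [-0.478, 0.878, 0.001], [-0.001, 0.001, -1.0]]
contact_force: [-0.3, 2.8, -1.4]
grip_width: 0.0087
grasp_force: 25.0
```

```bash
python3 - <<'E'
from h import *
snap('w6');s=state();print(s['time'],s['tool_pos'],s['ee_rot'][:,0],s['contact_force'],s['wrist_torque'])
E
```

```text
19.3 [ 0.59552289 -0.01219968  0.05094019] [-0.87725435 -0.48002363 -0.00145644] [-0.59385752  4.48507864 -3.79717423] [ 1.20690767 -0.04756729  0.02334527]
```

Request:
jog_arm([
  [[0.0015,0.001,0,0,0,0],[0.0025,0.0015,0,0,0,0],[0.0025,0.0015,0,0,0,0]],
])

```text
time: 19.6
tool_pos: [0.5969, -0.0117, 0.0508]
ee_rot: [[-0.878, -0.479, -0.002], [-0.479, 0.878, -0.0], [0.002, 0.001, -1.0]]
contact_force: [-1.9, 2.1, -0.8]
grip_width: 0.0086
grasp_force: 25.0
```

```bash
python3 - <<'E'
from h import *
s=state();print(s['time'],s['tool_pos'],s['ee_rot'][:,0],s['contact_force'],s['wrist_torque'])
E
```

```text
19.6 [ 0.59691313 -0.01171304  0.0508487 ] [-0.87796823 -0.47871442  0.00207185] [-1.94077484  2.08763941 -0.78465069] [0.63551953 0.75589979 0.02346844]
```

Request:
jog_arm([
  [[0.001,0.0004,0,0,0,0],[0.002,0.0008,0,0,0,0],[0.002,0.0008,0,0,0,0]],
])

```text
time: 19.9
tool_pos: [0.5976, -0.0116, 0.0508]
ee_rot: [[-0.878, -0.478, -0.005], [-0.478, 0.878, -0.001], [0.005, 0.001, -1.0]]
contact_force: [-6.3, 0.4, 0.9]
grip_width: 0.0086
grasp_force: 25.0
```

```bash
python3 - <<'E'
from h import *
s=state();print(s['time'],s['tool_pos'],s['ee_rot'][:,0],s['contact_force'],s['wrist_torque'])
E
```

```text
19.9 [ 0.59758568 -0.01156365  0.05078562] [-0.87836882 -0.47795563  0.00516091] [-6.26657459  0.43686332  0.93663168] [0.18170405 1.76207265 0.04312985]
```

Request:
jog_arm([
  [[0,0,0,0,0,-6],[0,0,0,0,0,-12],[0,0,0,0,0,-18],[0,0,0,0,0,-24],[0,0,0,0,0,-28],[0,0,0,0,0,-28]],
])

```text
time: 20.5
tool_pos: [0.5979, -0.0128, 0.051]
ee_rot: [[-1.0, -0.01, -0.005], [-0.01, 1.0, -0.003], [0.005, -0.003, -1.0]]
contact_force: [-4.7, -4.5, -0.2]
grip_width: 0.0088
grasp_force: 25.0
```

```bash
python3 - <<'E'
from h import *
s=state();print(s['time'],s['tool_pos'],s['ee_rot'][:,0],s['contact_force'],s['wrist_torque'],s['qpos'])
E
```

```text
20.5 [ 0.59786942 -0.01276615  0.05096345] [-0.99993863 -0.0099999   0.00476847] [-4.65367864 -4.49636521 -0.17506033] [-1.24720296  1.32818787  0.39433336] [ 0.25000941  0.51218086 -0.26515855  0.00223319 -0.79875894 -1.81236094]
```

Request:
jog_arm([
  [[0,0,0,0,0,0],[0,0,0,0,0,0],[0,0,0,0,0,0],[0,0,0.02,0,0,0],[0,0,0.05,0,0,0],[0,0,0.08,0,0,8],[0,0,0.09,0,0,16],[-0.01,-0.005,0.09,0,0,24],[-0.02,-0.01,0.09,0,0,32],[-0.03,-0.015,0.09,0,0,40],[-0.04,-0.02,0.09,0,0,48],[-0.05,-0.025,0.09,0,0,56],[-0.06,-0.03,0.09,0,0,64],[-0.07,-0.035,0.09,0,0,72],[-0.08,-0.04,0.09,0,0,80],[-0.09,-0.05,0.09,0,0,88],[-0.1,-0.055,0.09,0,0,96],[-0.11,-0.06,0.09,0,0,104],[-0.12,-0.065,0.09,0,0,112],[-0.125,-0.072,0.09,0,0,120]],
], hand=0.31)

```text
time: 22.5
tool_pos: [0.4751, -0.0827, 0.142]
ee_rot: [[0.514, -0.858, 0.003], [-0.858, -0.514, 0.0], [0.001, -0.002, -1.0]]
contact_force: [0.7, 0.2, 0.3]
grip_width: 0.0299
grasp_force: 0.0
```

Request:
jog_arm([
  [[0,0,0,0,0,8],[0,0,0,0,0,16],[0,0,0,0,0,24],[0,0,0,0,0,32],[0,0,0,0,0,40],[0,0,0,0,0,48],[0,0,0,0,0,56],[0,0,-0.02,0,0,64],[0,0,-0.04,0,0,68],[0,0,-0.045,0,0,68],[0,0,-0.045,0,0,68]],
])

```text
time: 23.6
tool_pos: [0.4751, -0.0827, 0.0961]
ee_rot: [[0.989, 0.148, -0.0], [0.148, -0.989, -0.0], [-0.0, 0.0, -1.0]]
contact_force: [-0.7, -0.1, 0.1]
grip_width: 0.0301
grasp_force: 0.0
```

```bash
python3 - <<'E'
from h import *
snap('w7');s=state();print(s['time'],s['tool_pos'],s['ee_rot'][:,0],s['contact_force'],s['grip_width'])
a=cv2.imread('pics/w7.png')
cv2.imwrite('pics/c7.png',a[:420])
E
```

```text
23.65 [ 0.47558591 -0.08267516  0.09681416] [0.98893922 0.14831583 0.00128004] [-0.56260539  0.227833   -0.28357127] 0.029681233736053626
```

View pics/c7.png

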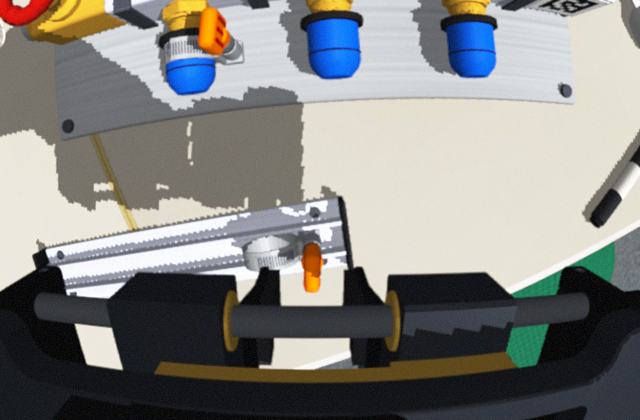

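Clamp 1 sits on the left cap against the shoulder at (188,45). Key 2 at (312,268) is centred between the fingers.

```bash
python3 - <<'E'
from h import *
for vs in([('w3',(453,158)),('w7',(312,268))],[('w7',(312,268)),('w2',(302,270)),('w3',(453,158)),('w1',(458,262))]):
    x,r=fitm('orange',KEY,vs,[.473,-.084,.062,.15]);print(x.round(4),r.round(1))
E
```

```text
[ 0.473  -0.0837  0.0655  0.1762] [-1.6 -1.8  2.   0.3  0.3  1.   1.1 -0.1  2.1  0.6]
[ 0.473  -0.0837  0.0659  0.1768] [ 1.   1.2 -0.1  2.1  0.6  0.3  0.7  0.1  1.6  0.2 -1.5 -1.8  2.   0.3
  0.3 -0.4 -0.8  1.4  0.8  0.3]
```

Request:
jog_arm([
  [[-0.0025,-0.001,-0.02,0,0,0],[-0.0025,-0.001,-0.04,0,0,0],[-0.0025,-0.001,-0.0482,0,0,0],[-0.0025,-0.001,-0.0482,0,0,0],[-0.0025,-0.001,-0.0482,0,0,0]],
])

```text
time: 24.15
tool_pos: [0.4733, -0.0837, 0.049]
ee_rot: [[0.989, 0.149, 0.002], [0.149, -0.989, -0.0], [0.002, 0.0, -1.0]]
contact_force: [0.6, -0.2, 1.2]
grip_width: 0.03
grasp_force: 0.0
```

Request:
jog_arm([
  [[0,0,0,0,0,0],[0,0,0,0,0,0],[0,0,0,0,0,0],[0,0,0,0,0,0],[0,0,0,0,0,0],[0,0,0,0,0,0]],
], hand=1, grip_force=25)

```text
time: 24.75
tool_pos: [0.4725, -0.0837, 0.0484]
ee_rot: [[0.989, 0.149, 0.001], [0.149, -0.989, -0.0], [0.001, 0.0, -1.0]]
contact_force: [-0.0, 0.4, 3.8]
grip_width: 0.0088
grasp_force: 25.0
```

```bash
python3 - <<'E'
from h import *
s=state();print(s['time'],s['tool_pos'],s['ee_rot'].round(4).tolist(),s['grip_width'],s['contact_force'],s['wrist_torque'])
E
```

```text
24.75 [ 0.47249443 -0.08372563  0.04842986] [[0.9888, 0.1494, 0.0006], [0.1494, -0.9888, -0.0001], [0.0005, 0.0001, -1.0]] 0.008845733764556956 [-0.04463409  0.4290799   3.84742854] [0.0391415  0.16997814 0.0138624 ]
```

Request:
jog_arm([
  [[0,0,0.015,0,0,0],[0,0,0.03,0,0,0],[0,0,0.05,0,0,0],[0,0,0.05,0,0,0],[0.024,-0.008,0.05,0,0,-1],[0.048,-0.016,0.05,0,0,-2],[0.072,-0.024,0.05,0,0,-3],[0.0919,-0.0307,0.05,0,0,-4],[0.0919,-0.0307,0.05,0,0,-4.6],[0.0919,-0.0307,0.03,0,0,-4.6],[0.0919,-0.0307,0.012,0,0,-4.6],[0.0919,-0.0307,0.0042,0,0,-4.6],[0.0919,-0.0307,0.0042,0,0,-4.6],[0.0919,-0.0307,0.0042,0,0,-4.6]],
])

```text
time: 26.15
tool_pos: [0.5642, -0.1144, 0.0525]
ee_rot: [[0.998, 0.07, 0.0], [0.07, -0.998, -0.0], [0.0, 0.0, -1.0]]
contact_force: [-0.5, -0.9, -1.0]
grip_width: 0.0089
grasp_force: 25.0
```

```bash
python3 - <<'E'
from h import *
s=state();print(s['time'],s['tool_pos'],s['ee_rot'].round(4).tolist(),s['grip_width'],s['contact_force'],s['wrist_torque'])
E
```

```text
26.15 [ 0.56421449 -0.11438687  0.05251543] [[0.9976, 0.0697, 0.0003], [0.0697, -0.9976, -0.0002], [0.0002, 0.0002, -1.0]] 0.008861795155392696 [-0.45129434 -0.85080052 -0.99794251] [ 0.00496814 -0.05232522 -0.06153643]
```

On target, so I'll slide it on.

Request:
jog_arm([
  [[0.0098,0.0022,0,0,0,0],[0.0195,0.0044,0,0,0,0],[0.0244,0.0055,0,0,0,0],[0.0293,0.0067,0,0,0,0],[0.0341,0.0078,0,0,0,0],[0.0341,0.0078,0,0,0,0]],
])

```text
time: 26.75
tool_pos: [0.599, -0.1065, 0.0522]
ee_rot: [[0.998, 0.07, 0.0], [0.07, -0.998, -0.0], [0.0, 0.0, -1.0]]
contact_force: [-0.1, -0.7, -1.2]
grip_width: 0.0085
grasp_force: 25.0
```

Request:
jog_arm([
  [[0.0039,0.0009,0,0,0,0],[0.0078,0.0018,0,0,0,0],[0.0117,0.0027,0,0,0,0],[0.0146,0.0033,0,0,0,0],[0.0146,0.0033,0,0,0,0]],
])

```text
time: 27.25
tool_pos: [0.6131, -0.1033, 0.0522]
ee_rot: [[0.998, 0.069, -0.0], [0.069, -0.998, -0.0], [-0.0, 0.0, -1.0]]
contact_force: [-0.5, 0.4, -0.8]
grip_width: 0.0094
grasp_force: 25.0
```

```bash
python3 - <<'E'
from h import *
s=state();print(s['time'],s['tool_pos'],s['ee_rot'][:,0],s['contact_force'],s['wrist_torque'])
E
```

```text
27.25 [ 0.61310976 -0.10326865  0.05216019] [ 9.97588648e-01  6.94036889e-02 -1.28039734e-04] [-0.46606005  0.35472736 -0.76287063] [-0.00735448 -0.01985265  0.0526616 ]
```

Request:
jog_arm([
  [[0.001,0.0002,0,0,0,0],[0.002,0.0004,0,0,0,0],[0.0029,0.0006,0,0,0,0],[0.0029,0.0006,0,0,0,0]],
])

```text
time: 27.65
tool_pos: [0.6141, -0.1032, 0.052]
ee_rot: [[0.998, 0.069, -0.004], [0.069, -0.998, -0.001], [-0.004, 0.0, -1.0]]
contact_force: [-5.2, -2.2, 2.2]
grip_width: 0.0093
grasp_force: 25.0
```

```bash
python3 - <<'E'
from h import *
s=state();print(s['time'],s['tool_pos'],s['ee_rot'][:,0],s['contact_force'],s['wrist_torque'])
E
```

```text
27.65 [ 0.61411676 -0.10322267  0.05204908] [ 0.99760644  0.06904823 -0.0037046 ] [-5.20084536 -2.22299197  2.23819168] [-0.55077769  1.56558997  0.0116578 ]
```

Request:
jog_arm([
  [[0,0,0,0,0,-8],[0,0,0,0,0,-16],[0,0,0,0,0,-24],[0,0,0,0,0,-32],[0,0,0,0,0,-40],[0,0,0,0,0,-48],[0,0,0,0,0,-56],[0,0.0001,0,0,0,-64],[0,0.0002,0,0,0,-72],[0,0.0004,0,0,0,-80],[-0.0001,0.0006,0,0,0,-88],[-0.0001,0.0008,0,0,0,-96],[-0.0002,0.001,0,0,0,-104],[-0.0002,0.0012,0,0,0,-112],[-0.0003,0.0014,0,0,0,-120],[-0.0003,0.0016,0,0,0,-128],[-0.0004,0.0018,0,0,0,-136],[-0.0004,0.002,0,0,0,-144],[-0.0005,0.0022,0,0,0,-150],[-0.0005,0.0022,0,0,0,-150]],
])

```text
time: 29.65
tool_pos: [0.6147, -0.1005, 0.0518]
ee_rot: [[-0.829, -0.559, -0.001], [-0.559, 0.829, 0.0], [0.001, 0.001, -1.0]]
contact_force: [-2.6, -1.1, -0.9]
grip_width: 0.0086
grasp_force: 25.0
```

```bash
python3 - <<'E'
from h import *
s=state();print(s['time'],s['tool_pos'],s['ee_rot'][:,0],s['contact_force'],s['wrist_torque'])
E
```

```text
29.65 [ 0.61470942 -0.10052737  0.05181874] [-8.29408505e-01 -5.58642101e-01  7.31122136e-04] [-2.57815626 -1.08076952 -0.91896942] [-0.11712874  0.77219689 -0.03878928]
```

Still pressing on the shoulder. I'll push a little more, then make the final turn.

Request:
jog_arm([
  [[0.001,0.0002,0,0,0,0],[0.0015,0.0003,0,0,0,0],[0.0015,0.0003,0,0,0,0]],
])

```text
time: 29.95
tool_pos: [0.615, -0.1005, 0.0518]
ee_rot: [[-0.829, -0.56, -0.004], [-0.56, 0.829, -0.0], [0.004, 0.002, -1.0]]
contact_force: [-4.7, -1.0, 1.1]
grip_width: 0.009
grasp_force: 25.0
```

```bash
python3 - <<'E'
from h import *
s=state();print(s['time'],s['tool_pos'],s['ee_rot'][:,0],s['contact_force'],s['wrist_torque'])
E
```

```text
29.95 [ 0.61501094 -0.10045767  0.05176979] [-0.82855627 -0.55989472  0.0035219 ] [-4.73781373 -0.95791386  1.05692499] [-0.20987966  1.66389567  0.02898437]
```

Request:
jog_arm([
  [[0,0,0,0,0,-7],[0,0,0,0,0,-14],[0,0,0,0,0,-21],[0,0,0,0,0,-28],[0,0,0,0,0,-34],[0,0,0,0,0,-38],[0,0,0,0,0,-38]],
])

```text
time: 30.65
tool_pos: [0.615, -0.1009, 0.0519]
ee_rot: [[-0.998, 0.068, -0.004], [0.068, 0.998, -0.001], [0.004, -0.001, -1.0]]
contact_force: [-5.9, -2.1, 0.9]
grip_width: 0.01
grasp_force: 25.6
```

```bash
python3 - <<'E'
from h import *
s=state();print(s['time'],s['tool_pos'],s['ee_rot'][:,0],s['contact_force'],s['wrist_torque'],s['qpos'])
E
```

```text
30.65 [ 0.61500651 -0.10089925  0.05187454] [-0.997698    0.06768882  0.00411329] [-5.89221565 -2.10654253  0.92417542] [-0.70665693  1.62696115  0.57188364] [ 9.70344489e-02  5.45194528e-01 -1.97905037e-01  9.17568261e-04
 -8.31979550e-01 -1.73618850e+00]
```

Request:
jog_arm([
  [[0,0,0,0,0,0],[0,0,0,0,0,0],[0,0,0,0,0,0],[0,0,0.03,0,0,0],[0,0,0.07,0,0,0],[0,0,0.11,0,0,8],[0,0,0.15,0,0,16],[-0.01,0.03,0.17,0,0,24],[-0.03,0.06,0.18,0,0,32],[-0.05,0.09,0.19,0,0,40],[-0.07,0.12,0.19,0,0,48],[-0.09,0.15,0.19,0,0,56],[-0.11,0.18,0.19,0,0,64],[-0.13,0.21,0.19,0,0,72],[-0.15,0.24,0.19,0,0,80],[-0.17,0.27,0.19,0,0,88],[-0.19,0.3,0.19,0,0,96],[-0.2,0.32,0.19,0,0,104],[-0.21,0.34,0.19,0,0,112],[-0.215,0.351,0.19,0,0,120]],
], hand=0.31)

```text
time: 32.65
tool_pos: [0.4015, 0.253, 0.243]
ee_rot: [[0.445, -0.895, 0.002], [-0.895, -0.445, 0.003], [-0.002, -0.003, -1.0]]
contact_force: [-0.3, 0.3, 0.5]
grip_width: 0.03
grasp_force: 0.0
```

Request:
jog_arm([
  [[0,0,0,0,0,8],[0,0,0,0,0,16],[0,0,0,0,0,24],[0,0,0,0,0,32],[0,0,0,0,0,40],[0,0,0,0,0,48],[0,0,0,0,0,56],[0,0,0,0,0,64],[0,0,0,0,0,72],[0,0,0,0,0,80],[0,0,0,0,0,80],[0,0,0,0,0,80]],
], hand=-1)

```text
time: 33.85
tool_pos: [0.402, 0.2512, 0.2426]
ee_rot: [[0.962, 0.273, 0.001], [0.273, -0.962, 0.001], [0.001, -0.001, -1.0]]
contact_force: [0.3, 0.2, 0.4]
grip_width: 0.0867
grasp_force: 0.0
```

```bash
python3 - <<'E'
from h import *
snap('w8');s=state();print(s['time'],s['tool_pos'],s['ee_rot'][:,0],s['grip_width'])
E
```

```text
33.9 [0.40190938 0.2511456  0.24251546] [9.61972766e-01 2.73143843e-01 9.15945525e-04] 0.08681703038454405
```

View pics/w8.png

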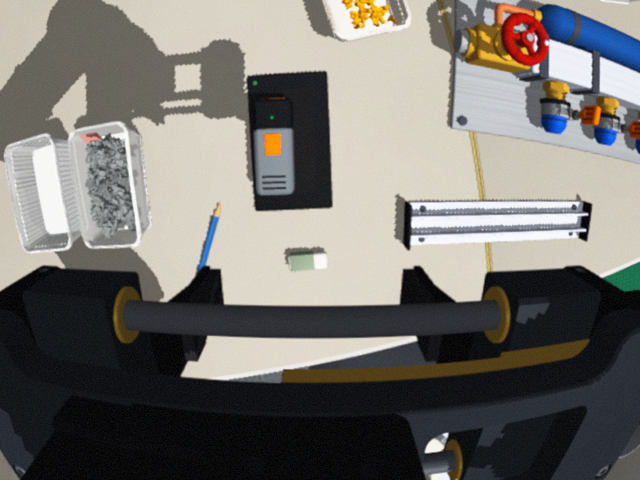

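The scanner lies on its pad at about (273,145), left of the pad centre at (290,141). The handwheel's dot needs a check, so I'll take a second view and put crops side by side.

Request:
jog_arm([
  [[0.02,-0.05,0,0,0,0],[0.02,-0.08,0,0,0,0],[0.02,-0.08,0,0,0,0],[0.02,-0.08,0,0,0,0]],
])

```text
time: 34.3
tool_pos: [0.422, 0.1704, 0.2425]
ee_rot: [[0.962, 0.273, 0.001], [0.273, -0.962, 0.001], [0.001, -0.001, -1.0]]
contact_force: [-0.4, -0.3, -0.3]
grip_width: 0.0869
grasp_force: 0.0
```

```bash
python3 - <<'E'
from h import *
p,im=snap('w9');s=state();print(s['time'],s['tool_pos'],s['ee_rot'][:,0])
print('wheel px',proj(p,'wrist',[.6225,.1052,.0889]))
tiles=[]
for t in('w1','w2','w8','w9'):
    u,v=proj(load(t),'wrist',[.6225,.1052,.0955])[0].round().astype(int);I=cv2.copyMakeBorder(cv2.imread(f'pics/{t}.png'),40,40,40,40,cv2.BORDER_CONSTANT)
    tiles.append(cv2.resize(I[v+2:v+78,u+2:u+78],(200,200),interpolation=cv2.INTER_CUBIC))
u,v=proj(p,'wrist',[.456,.285,.02])[0].astype(int);print(u,v)
c8=cv2.imread('pics/w8.png')[60:220,190:360];c9=cv2.imread('pics/w9.png')[max(v-80,0):v+80,max(u-85,0):u+85];print(max(v-80,0),max(u-85,0))
cv2.imwrite('pics/c9.png',np.vstack([np.hstack(tiles),np.hstack([cv2.resize(c8,(400,376)),cv2.resize(c9,(400,376))])]))
E
```

```text
34.35 [0.42205194 0.17102077 0.24253327] [0.96172654 0.274009   0.00106597]
wheel px [[445.51428725  21.42606418]]
215 139
59 130
```

View pics/c9.png

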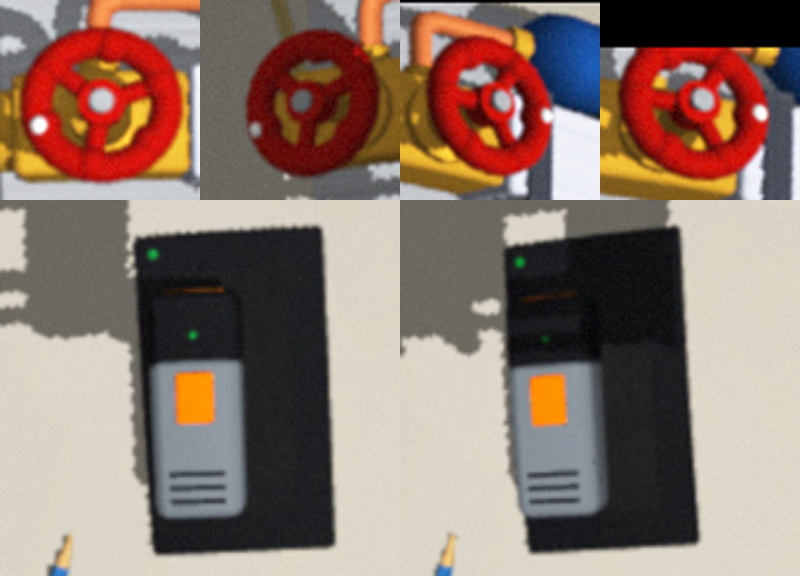

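The wheel's dot moved about 212° clockwise in total before the fingers slipped at the stop, so it is shut. The amber window is at the far (+x) end of the scanner. Next I measure the scanner and the pad.

```bash
python3 - <<'E'
from h import *
p8,p9=load('w8'),load('w9')
T=lambda x,y:(190+x/2.353,60+(y-200)/2.35)
T9=lambda x,y:(130+(x-400)/2.353,59+(y-200)/2.35)
A=lambda p,q,z:atz(ray(p,'wrist',q),z)
print('button',tri([ray(p8,'wrist',T(195,398)),ray(p9,'wrist',T9(548,400))]))
for n,p,f,sc,pd in(('w8',p8,T,[(150,292),(240,292),(246,515),(153,515)],[(137,240),(321,228),(333,544),(153,552)]),('w9',p9,T9,[(508,310),(594,300),(607,515),(519,515)],[(506,248),(679,228),(697,543),(529,551)])):
    S=np.array([A(p,f(*q),.032)[:2] for q in sc]);D=np.array([A(p,f(*q),.006)[:2] for q in pd])
    for nm,Q in(('scan',S),('pad',D)):
        d=(Q[0]+Q[1]-Q[2]-Q[3])/2;w=(Q[0]+Q[3]-Q[1]-Q[2])/2
        print(n,nm,Q.mean(0).round(4),'L',np.linalg.norm(d).round(4),'W',np.linalg.norm(w).round(4),'yaw',np.arctan2(d[1],d[0]).round(3),(np.arctan2(w[1],w[0])-np.pi/2).round(3))
v=np.array([.587,.0118,.029]);Rm=Rz(.2238)
# label: detect in w2 approx; triangulate code from side/top
S,Tp=imaging.camera_params('side'),imaging.camera_params('top')
X,e=tri([ray(S,'side',(400,283)),ray(Tp,'top',(393,213))]);print('label loc',(Rm.T@(X-v)).round(3))
E
```

```text
button (array([0.44716494, 0.30449446, 0.03213666]), np.float64(5.0481694663847936e-05))
w8 scan [0.4448 0.3032] L 0.0963 W 0.0393 yaw 0.284 0.261
w8 pad [0.4532 0.2901] L 0.1458 W 0.0838 yaw 0.314 0.322
w9 scan [0.4435 0.3002] L 0.0934 W 0.0407 yaw 0.297 0.286
w9 pad [0.4532 0.2893] L 0.1467 W 0.0834 yaw 0.316 0.314
label loc [ 0.036 -0.256  0.017]
```

Request:
jog_arm([
  [[0.01,0.05,-0.02,0,0,0.4],[0.02,0.1,-0.06,0,0,0.4],[0.0225,0.131,-0.1,0,0,0.4],[0.0225,0.131,-0.14,0,0,0.4],[0.0225,0.131,-0.17,0,0,0.4],[0.0225,0.131,-0.17,0,0,0.4],[0.0225,0.131,-0.17,0,0,0.4]],
])

```text
time: 35.05
tool_pos: [0.4445, 0.3027, 0.0725]
ee_rot: [[0.959, 0.283, 0.0], [0.283, -0.959, -0.001], [0.0, 0.001, -1.0]]
contact_force: [0.8, 0.8, 0.3]
grip_width: 0.0871
grasp_force: 0.0
```

```bash
python3 - <<'E'
from h import *
p,im=snap('w10');snap('s10','side');s=state();print(s['time'],s['tool_pos'],s['ee_rot'][:,0])
a=cv2.imread('pics/s10.png')[260:310,375:435];b=cv2.imread('pics/w3.png')[0:50,560:620];c=im[:300,150:500][:,:,::-1]
f=lambda x:cv2.resize(x,(360,300),interpolation=cv2.INTER_CUBIC)
cv2.imwrite('pics/c10.png',np.vstack([np.hstack([f(a),f(b)]),np.hstack([cv2.resize(c,(350,300)),np.zeros((300,370,3),np.uint8)])]))
E
```

```text
35.15 [0.44549609 0.30329281 0.07461421] [0.95922765 0.28260298 0.00422764]
```

View pics/c10.png

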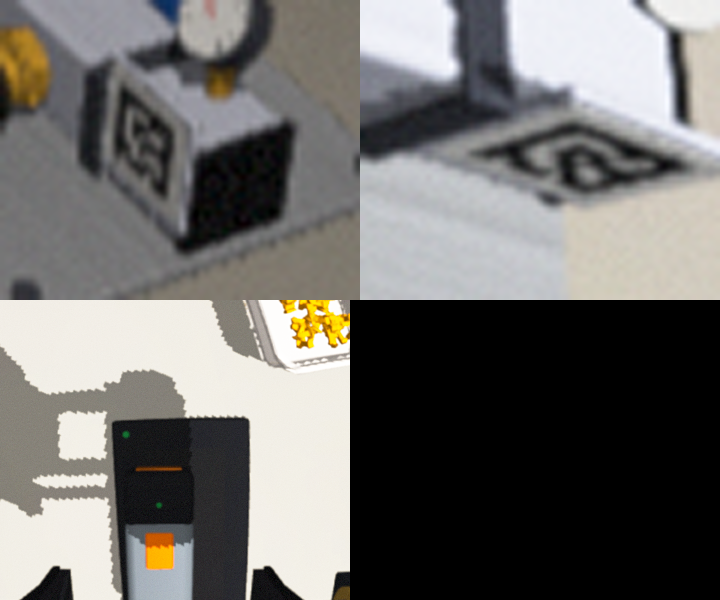

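The side view puts the code centre at (399.2,283.7), and w3 puts it at (596.3,26.3). The scanner is centred between the fingers.

```bash
python3 - <<'E'
from h import *
v=np.array([.587,.0118,.029]);Rm=Rz(.2238)
r=[ray(load('s10'),'side',(399.2,283.7)),ray(load('w3'),'wrist',(596.3,26.3))]
X,e=tri(r);print(X.round(4),e.round(4),(Rm.T@(X-v)).round(4))
for q in r: X=atz(q,.045);print(X.round(4),(Rm.T@(X-v)).round(4))
E
```

```text
[ 0.6746 -0.2317  0.0442] 0.0016 [ 0.0314 -0.2568  0.0152]
[ 0.676  -0.2316  0.045 ] [ 0.0327 -0.2571  0.016 ]
[ 0.6722 -0.2303  0.045 ] [ 0.0293 -0.255   0.016 ]
```

Request:
jog_arm([
  [[0,0,-0.03,0,0,0],[0,0,-0.05,0,0,0],[0,0,-0.062,0,0,0],[0,0,-0.062,0,0,0],[0,0,-0.062,0,0,0]],
])

```text
time: 35.65
tool_pos: [0.4452, 0.3026, 0.0117]
ee_rot: [[0.959, 0.282, 0.002], [0.282, -0.959, 0.002], [0.003, -0.001, -1.0]]
contact_force: [0.4, -0.6, -0.2]
grip_width: 0.0872
grasp_force: 0.0
```

Request:
jog_arm([
  [[0,0,0,0,0,0],[0,0,0,0,0,0],[0,0,0,0,0,0],[0,0,0,0,0,0],[0,0,0,0,0,0],[0,0,0,0,0,0],[0,0,0,0,0,0],[0,0,0,0,0,0]],
], hand=1, grip_force=20)

```text
time: 36.45
tool_pos: [0.4443, 0.3019, 0.0102]
ee_rot: [[0.959, 0.282, 0.0], [0.282, -0.959, 0.0], [0.0, -0.0, -1.0]]
contact_force: [0.5, 0.2, -0.1]
grip_width: 0.0397
grasp_force: 20.0
```

Request:
jog_arm([
  [[0,0,0.02,0,0,0],[0,0,0.05,0,0,0],[0,0,0.08,0,0,0],[0,-0.01,0.11,0,0,0],[0.004,-0.03,0.14,0,0,0],[0.01,-0.06,0.14,0,0,-1],[0.016,-0.1,0.14,0,0,-2],[0.022,-0.14,0.14,0,0,-3],[0.03,-0.18,0.14,0,0,-3.6],[0.036,-0.22,0.14,0,0,-3.6],[0.042,-0.26,0.14,0,0,-3.6],[0.05,-0.3,0.14,0,0,-3.6],[0.056,-0.34,0.14,0,0,-3.6],[0.062,-0.38,0.14,0,0,-3.6],[0.07,-0.42,0.14,0,0,-3.6],[0.076,-0.46,0.14,0,0,-3.6],[0.083,-0.5,0.14,0,0,-3.6],[0.09,-0.54,0.14,0,0,-3.6],[0.0933,-0.5644,0.14,0,0,-3.6],[0.0933,-0.5644,0.12,0,0,-3.6]],
])

```text
time: 38.45
tool_pos: [0.5394, -0.2664, 0.1319]
ee_rot: [[0.976, 0.218, 0.005], [0.218, -0.976, -0.002], [0.005, 0.004, -1.0]]
contact_force: [-0.5, 0.1, -0.7]
grip_width: 0.0399
grasp_force: 20.0
```

Request:
jog_arm([
  [[0,0,-0.03,0,0,0],[0,0,-0.06,0,0,0],[0,0,-0.085,0,0,0],[0,0,-0.094,0,0,0],[0,0,-0.094,0,0,0],[0,0,-0.094,0,0,0]],
])

```text
time: 39.05
tool_pos: [0.5384, -0.2629, 0.0372]
ee_rot: [[0.975, 0.222, 0.002], [0.222, -0.975, -0.001], [0.001, 0.001, -1.0]]
contact_force: [0.2, -0.1, -1.4]
grip_width: 0.0399
grasp_force: 20.0
```

```bash
python3 - <<'E'
from h import *
snap('s11','side');s=state();print(s['time'],s['tool_pos'],s['ee_rot'].round(4).tolist(),s['grip_width'])
a=cv2.imread('pics/s11.png')[200:350,290:490]
cv2.imwrite('pics/c11.png',cv2.resize(a,(800,600),interpolation=cv2.INTER_CUBIC))
E
```

```text
39.1 [ 0.53869038 -0.26291439  0.03770364] [[0.9751, 0.2216, 0.0026], [0.2216, -0.9751, -0.0009], [0.0024, 0.0014, -1.0]] 0.0399371872420967
```

View pics/c11.png

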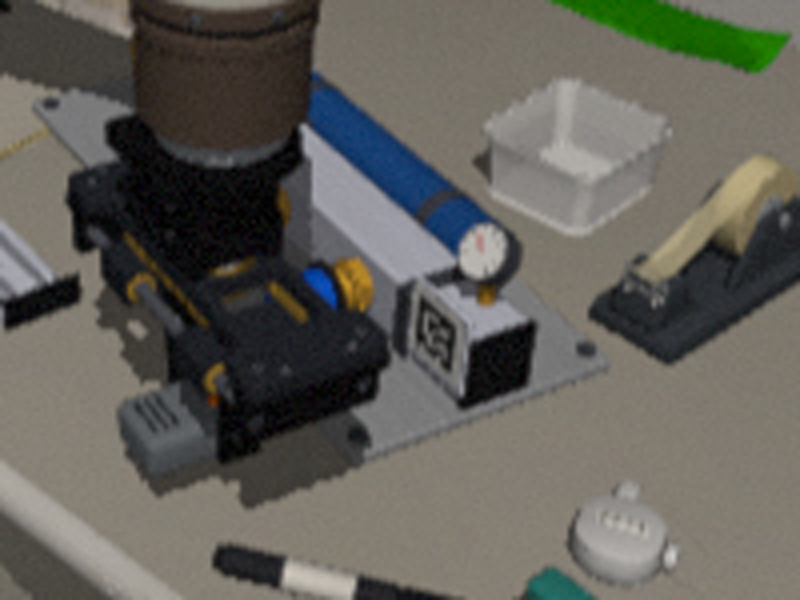

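The scanner is held level and facing the code, so I'll hold still for almost 2 s.

Request:
jog_arm([
  [[0,0,0,0,0,0],[0,0,0,0,0,0],[0,0,0,0,0,0],[0,0,0,0,0,0],[0,0,0,0,0,0],[0,0,0,0,0,0],[0,0,0,0,0,0],[0,0,0,0,0,0],[0,0,0,0,0,0],[0,0,0,0,0,0],[0,0,0,0,0,0],[0,0,0,0,0,0],[0,0,0,0,0,0],[0,0,0,0,0,0],[0,0,0,0,0,0],[0,0,0,0,0,0],[0,0,0,0,0,0],[0,0,0,0,0,0]],
])

```text
time: 40.9
tool_pos: [0.5375, -0.2627, 0.0363]
ee_rot: [[0.975, 0.221, -0.0], [0.221, -0.975, -0.0], [-0.0, 0.0, -1.0]]
contact_force: [0.3, 0.5, -1.6]
grip_width: 0.0397
grasp_force: 20.0
```

Request:
jog_arm([
  [[0,0,0.03,0,0,0],[0,0,0.06,0,0,0],[0,0,0.09,0,0,0],[0,0.02,0.12,0,0,1],[-0.007,0.06,0.12,0,0,2],[-0.014,0.1,0.12,0,0,3],[-0.02,0.14,0.12,0,0,4],[-0.026,0.18,0.12,0,0,5.2],[-0.032,0.22,0.12,0,0,5.2],[-0.04,0.26,0.12,0,0,5.2],[-0.046,0.3,0.12,0,0,5.2],[-0.052,0.34,0.12,0,0,5.2],[-0.06,0.38,0.12,0,0,5.2],[-0.066,0.42,0.12,0,0,5.2],[-0.072,0.46,0.12,0,0,5.2],[-0.078,0.5,0.12,0,0,5.2],[-0.084,0.54,0.12,0,0,5.2],[-0.0852,0.5526,0.12,0,0,5.2],[-0.0852,0.5526,0.08,0,0,5.2],[-0.0852,0.5526,0.05,0,0,5.2]],
])

```text
time: 42.9
tool_pos: [0.4519, 0.2903, 0.0854]
ee_rot: [[0.951, 0.309, 0.0], [0.309, -0.951, 0.001], [0.0, -0.001, -1.0]]
contact_force: [-0.8, -0.5, -1.4]
grip_width: 0.0404
grasp_force: 20.0
```

Request:
jog_arm([
  [[0,0,-0.03,0,0,0],[0,0,-0.05,0,0,0],[0,0,-0.06,0,0,0],[0,0,-0.06,0,0,0],[0,0,-0.06,0,0,0],[0,0,-0.06,0,0,0]],
])

```text
time: 43.5
tool_pos: [0.4532, 0.2907, 0.0276]
ee_rot: [[0.951, 0.309, 0.002], [0.309, -0.951, 0.002], [0.003, -0.001, -1.0]]
contact_force: [0.1, -0.4, -0.9]
grip_width: 0.0399
grasp_force: 20.0
```

```bash
python3 - <<'E'
from h import *
s=state();print(s['time'],s['tool_pos'],s['ee_rot'].round(4).tolist(),s['grip_width'],s['contact_force'])
E
```

```text
43.5 [0.45315303 0.29065655 0.02760492] [[0.9512, 0.3087, 0.002], [0.3087, -0.9512, 0.0021], [0.0026, -0.0013, -1.0]] 0.03990277005817626 [ 0.11933953 -0.44388091 -0.9433741 ]
```

Request:
jog_arm([
  [[0,-0.0005,-0.006,0,0,0],[0,-0.0005,-0.012,0,0,0],[0,-0.0005,-0.0158,0,0,0],[0,-0.0005,-0.0162,0,0,0],[0,-0.0005,-0.0162,0,0,0]],
])

```text
time: 44.0
tool_pos: [0.4522, 0.2893, 0.0101]
ee_rot: [[0.951, 0.309, -0.0], [0.309, -0.951, -0.001], [-0.001, 0.0, -1.0]]
contact_force: [-1.8, -0.9, 2.3]
grip_width: 0.0397
grasp_force: 20.0
```

Request:
jog_arm([
  [[0,0,0,0,0,0],[0,0,0,0,0,0],[0,0,0,0,0,0],[0,0,0,0,0,0],[0,0,0.02,0,0,0],[0,0,0.06,0,0,0],[0,0,0.1,0,0,0],[-0.02,-0.02,0.14,0,0,0],[-0.05,-0.05,0.18,0,0,0],[-0.05,-0.06,0.22,0,0,0],[-0.05,-0.06,0.23,0,0,0],[-0.05,-0.06,0.23,0,0,0],[-0.05,-0.06,0.23,0,0,0]],
], hand=-1)

```text
time: 45.3
tool_pos: [0.4019, 0.2293, 0.239]
ee_rot: [[0.951, 0.308, -0.001], [0.308, -0.951, -0.001], [-0.002, 0.0, -1.0]]
contact_force: [0.7, 0.3, -0.2]
grip_width: 0.0871
grasp_force: 0.0
```

```bash
python3 - <<'E'
from h import *
snap('w12');snap('s12','side');s=state();print(s['time'],s['tool_pos'],s['contact_force'])
a=cv2.imread('pics/w12.png')[:280,180:640];b=cv2.imread('pics/s12.png')[180:310,230:430]
cv2.imwrite('pics/c12.png',np.vstack([cv2.resize(a,(460,280)),cv2.resize(b,(460,300),interpolation=cv2.INTER_CUBIC)]))
E
```

```text
45.4 [0.4018211  0.2291307  0.23807716] [-1.45044321  0.04064414 -0.41553741]
```

View pics/c12.png

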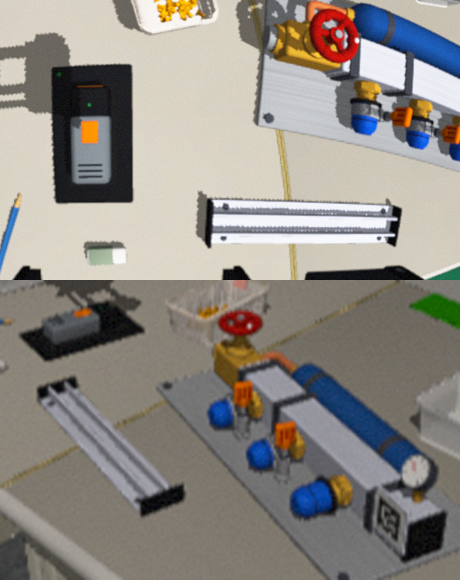

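The scanner is centred on its pad, and both clamps sit on the left and middle outlets. One numeric check of the key positions remains.

```bash
python3 - <<'E'
from h import *
v=np.array([.587,.0118,.029]);Rm=Rz(.2238)
for i in range(2):
    x0=v+Rm@[0,-.09*i-.026,.039]
    vs=[]
    for t in(['w8','w9','w12'] if i==0 else ['w9','w12']): vs.append((t,proj(load(t),'wrist',x0)[0]))
    x,r=fitm('orange',KEY,vs,list(x0)+[.2238-3.3+3.14]);print((Rm.T@(x[:3]-v)).round(4),x[3].round(3),r.round(1))
E
```

```text
[-0.0022 -0.0224  0.0501] 0.117 [-0.5  0.4  2.1  0.6  0.2  0.5 -0.3  1.5  0.8  0.3 -0.1 -0.2  1.9  0.7
  0.3]
[-0.0017 -0.1203  0.041 ] 0.088 [ 0.3  0.4  1.4  0.5  0.5 -0.3 -0.4  2.   0.6  0.2]
```

Request:
jog_arm([
  [[0.04,-0.13,-0.01,0,0,-5],[0.04,-0.26,-0.01,0,0,-5],[0.04,-0.29,-0.01,0,0,-5],[0.04,-0.29,-0.01,0,0,-5],[0.04,-0.29,-0.01,0,0,-5],[0.04,-0.29,-0.01,0,0,-5],[0.04,-0.29,-0.01,0,0,-5],[0.04,-0.29,-0.01,0,0,-5],[0.04,-0.29,-0.01,0,0,-5],[0.04,-0.29,-0.01,0,0,-5]],
])

```text
time: 46.4
tool_pos: [0.4424, -0.0595, 0.2296]
ee_rot: [[0.974, 0.227, -0.001], [0.227, -0.974, -0.0], [-0.001, -0.0, -1.0]]
contact_force: [0.2, 0.1, 0.3]
grip_width: 0.087
grasp_force: 0.0
```

```bash
python3 - <<'E'
from h import *
p,im=snap('w13');print(state()['tool_pos'])
v=np.array([.587,.0118,.029]);Rm=Rz(.2238)
h=cv2.cvtColor(im,cv2.COLOR_RGB2HSV)
for i in range(3):
    # classify colours along the top silhouette line of each cap
    row=''
    xs=np.arange(-.028,.014,.001)
    for y in(0,.006):
        s=''
        for x in xs:
            z=np.sqrt(.0158**2-y*y) if -.016<=x<=.007 else .012
            u,w=proj(p,'wrist',v+Rm@[x,-.09*i+y,z])[0].round().astype(int);H,S,V=h[w,u]
            s+='B' if 105<=H<=122 and S>170 else ('k' if V<60 else ('y' if S>120 else '.'))
        print(i+1,s)
    x0=v+Rm@[0,-.09*i-.026,.039]
    if i<2:
        x,r=fitm('orange',KEY,[('w13',proj(p,'wrist',x0)[0])],list(x0)+[.06],w=(1,1,0,0,0)) if 0 else (None,None)
        b=near(blobs(im,'orange'),proj(p,'wrist',x0)[0]);X=atz(ray(p,'wrist',hullstat(b)[:2]),.068);print((Rm.T@(X-v)).round(4))
E
```

```text
[ 0.44241123 -0.05942241  0.22977679]
1 BBBBBBBBBBBBBBBBBBBBB.................kkky
1 BBBBBBBBBBBBBBBBBBBBB.................kkky
[-0.0008 -0.0257  0.039 ]
2 BBBBBBBBBBBBBBBBBBBBB.................kkky
2 BBBBBBBBBBBBBBBBBBBBBy.............kkkkkky
[-0.0003 -0.1158  0.039 ]
3 BBBBBBBBBBBBBBBBBBBBBBBBBBBBBBBBBBBBB.kkky
3 BBBBBBBBBBBBBBBBBBBBBBBBBBBBBBBBBBBBBkkkky
```

Both bands begin at about −7 mm and run straight into the black shoulder with no blue in between. The keys sit at x ≈ 0 and y ≈ −25.8 mm, which is the fully tightened offset. I'm handing the job in.

```bash
python3 -c "
from workcell import ticket
print(ticket.finish_job())"
```

```text
the job is handed in; nothing more can be done
None
```

The job is done and handed in after about 46 s of robot time: the wheel is shut, both clamps in the rack are snug on outlets 1 and 2, and the scanner was held at the code for about 2 s and is back mid-pad. The hand-in call returned no verdict.

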